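# Put the socket set back in its tray

### The arm

A 6-joint arm with a two-finger parallel gripper is mounted at the origin on the work surface; the furniture and walls round the work are solid. World frame = base frame: x ahead of the robot, y to its left, z up, the work surface at z = 0. Lengths are in mm, angles in rad, forces in N, time in s.
With the tool pointing down it reaches from about 325 to 775 mm from the base axis. Payload 5.5 kg.
Tool frame: the origin (TCP) lies midway between the tips of the shut fingers; the grasp point (between the pads) lies 19 mm behind it (bot.grip_point_offset is the distance from the TCP to the grasp point, in mm); z points along the fingers, y is the line along which they close (so a half turn about z gives the same grasp; the last joint's range is limited). The gripper opens to 88 mm and grips with 3 to 60 N. Pads are 20 mm wide; open, the fingers measure 115 mm over their backs; the gripper's body (75 mm by 178 mm) begins 61 mm behind the grasp point.
Start: joints at [-0.057, 0.091, 1.231, -0, 1.82, -0.057], TCP at [600.013, -0.003, 192.931] pointing down, gripper open.
Joint ranges: [-2.87, 2.87], [-0.86, 2.18], [0.17, 2.46], [-1.51, 4.65], [0.06, 2.69], [-2.65, 2.65]. Speed limits (rad/s): [2.57, 2.57, 3.01, 3.14, 3.14, 3.14].

### API

Orientations are given as a unit quaternion [x, y, z, w].
In Python, from plant import bot, cams gives the robot as it stands. The module is installed in compiled form; this text tells all that it offers.
- The arm moves only by the tool move_arm, never from a script. Its argument "increments" is a list of rows, each an object with "delta_pos": the shift along the tool's x, y, z in mm, a list of three; "rotation": the turn, a rotation vector about the tool's x, y, z in rad, a list of three; "gripper": the finger opening in mm, from 0 to 87.8. In form: [{"delta_pos": [dx, dy, dz], "rotation": [wx, wy, wz], "gripper": gripper}, ...]. A call has 1 to 8 rows; each row shifts and turns the commanded pose from where the row before left it, along the tool's axes as they then stand; what a row does not reach is not made up. A row lasts 1/10 s, in which the tool goes at most 50 mm and 8.59 degrees, less where a joint would pass 70% of its speed; a pose out of reach is approached as far as the arm can. A call with a gripper value outside its range is refused whole. The fingers move at their own pace and stop on an object; "grip_force" is the grip in N (left out, the last holds). Time passes only in rows, so rows that do not move let the fingers close. It gives the time, the measured TCP pose, the force, the opening and the grip force at its end, in the units of the state.
- bot.state(): the state, without advancing time (a new reading comes with each control period).
- cams.read_camera(name): name is "scene" or "side" or "wrist"; returns the picture (480x640x3 uint8, blue, green, red); there is no depth.
- cams.camera_params(name): a dict with "vertical_fov" (degrees; the focal length in pixels is half the picture's height over the tangent of half this angle, whatever the lens; pixels are square), "cx", "cy" (the principal point, pixels), "camera_from_world" (4x4, takes a point from world to camera coordinates). Camera axes: x right, y up, looking along -z (the intrinsics and any distortion apply to the point x, -y, -z); pixel columns grow to the right and rows downward; lengths in mm; the calibration is good to about 2 mm. A picture is of the moment at which its call begins: read the wrist's pose just before it. camera_params takes no time and is no camera call; for the wrist camera it gives the pose at the moment of the call.
- bot.sign_off(): hands the job in; it is judged then, once.
The state is a dict: "time": time; "qpos": joint angles; "dq": joint speeds; "effort": joint torques, N m; "position": TCP position; "orientation": TCP orientation; "wrist_force": force on the tool from outside, world axes, zero at the start; "wrist_torque": the same for the moment, N m; "gripper_width": finger opening in mm; "grasp_force": force on a finger pad.
Only numpy, scipy, OpenCV 4.12 (cv2) and the standard library are available. Lean on these libraries where they do the work, as an engineer would, in place of code of your own. Each camera call takes 0.05 s, during which the arm holds its last target. There are 200 camera calls.

### The job

Put the socket set away in its sheet-metal tray: stand each of the three short sockets, hexagon up as it stands now, fully down in the insert hole of its own size (smallest in the smallest hole, largest in the largest), and lay the ratchet flat on the tray floor in its nest, its round head in the wider end. The long socket and the plain round bush only look like part of the set: leave them standing where they are. Let go of everything when you are done.

Things in the scene. Friction and masses are not known exactly. Their poses are not given: they have to be found in the camera images.
- tray: Fixed grey sheet-metal tray 188 (x) x 262 (y) mm, rim 12, floor 4 thick; origin: centre of underside. Three inserts in a row at x=-46, y=-78, 0, 78 in any order. Ratchet nest along x=+58: black U cheeks 14 high, ends closed at y=+-118: the wide one (55 inside, from y=66) for the head at +y, the narrow one (43, from y=-72) for the grip end; free floor between. Stowed ratchet: centre x 58, y 0, z 17.
- insert_small: Black square insert fixed in the tray, 76 x 76 x 11 mm, with a round hole of 38 mm through its middle (the smallest of the three holes): the place of the smallest short socket. Origin: centre of its underside, in the middle of the hole, on the tray floor 4 mm above the table; z up, axes parallel to the tray's.
- insert_medium: Black square insert fixed in the tray, 76 x 76 x 11 mm, with a round hole of 50 mm through its middle (the middle-sized of the three holes): the place of the middle-sized short socket. Origin: centre of its underside, in the middle of the hole, on the tray floor 4 mm above the table; z up, axes parallel to the tray's.
- insert_large: Black square insert fixed in the tray, 76 x 76 x 11 mm, with a round hole of 62 mm through its middle (the largest of the three holes): the place of the largest short socket. Origin: centre of its underside, in the middle of the hole, on the tray floor 4 mm above the table; z up, axes parallel to the tray's.
- socket_small_centre (a point): The smallest of the three short sockets of the set: bright steel, 26 mm diameter, 60 mm tall, standing on its closed drive end, with a 17 mm hexagon opening on top. The point is its centre, 30 mm above its foot; z up along its axis. Stowed, its foot stands on the tray floor inside its insert's hole.
- socket_medium_centre (a point): The middle-sized of the three short sockets of the set: bright steel, 38 mm diameter, 62 mm tall, standing on its closed drive end, with a 25 mm hexagon opening on top. The point is its centre, 31 mm above its foot; z up along its axis. Stowed, its foot stands on the tray floor inside its insert's hole.
- socket_large_centre (a point): The largest of the three short sockets of the set: bright steel, 50 mm diameter, 64 mm tall, standing on its closed drive end, with a 34 mm hexagon opening on top. The point is its centre, 32 mm above its foot; z up along its axis. Stowed, its foot stands on the tray floor inside its insert's hole.
- ratchet_centre (a point): Ratchet handle of the set, 220 mm long, lying on its back. x runs along it to the round steel head (40 mm diameter, 24 thick, centre at x=90, square drive standing up to 38); black ribbed grip, 27 wide and high, from x=-110 to 25. The point is mid-length, 13 mm above its underside, on the grip and near its centre of mass: take it there, across the grip. z up.
- long_socket_centre (a point): Look-alike, not part of the set: a long steel socket, 38 mm diameter like the middle-sized one but 100 mm tall. It stays standing on the table. The point is its centre, 50 mm above its foot.
- bush_centre (a point): Look-alike, not part of the set: a low plain steel bush, 38 mm diameter, 36 mm tall, with a smooth round bore of 27 mm right through in place of a hexagon. It stays standing on the table. The point is its centre, 18 mm above its foot.
Things that resemble listed ones, but are neither listed nor needed, are in the scene too. Leave any blue look-alike of the part that bears socket_large_centre alone. What is shaped like the part that bears socket_medium_centre but red is not meant.

How it is judged (in metres and radians):
At the end, for the whole second after the job is handed in: Each short socket stands upright (0.08 rad) on the tray floor in the hole of its size, axis within 10 mm; the ratchet lies flat in its nest, head at the wider end, within 12 mm and 0.12 rad; the long socket and bush are within 20 mm of where they stood; all at rest and released (horizontal distance between socket_small_centre and insert_small below 0.01 m and z of socket_small_centre in the frame of insert_small between 0.024 and 0.034 m and angle between each of socket_small_centre, socket_medium_centre, socket_large_centre, ratchet_centre's own z axis and vertical below 0.08 rad and linear speed of each of socket_small, socket_medium, socket_large, ratchet below 0.02 m/s and horizontal distance between socket_medium_centre and insert_medium below 0.01 m and z of socket_medium_centre in the frame of insert_medium between 0.025 and 0.035 m and horizontal distance between socket_large_centre and insert_large below 0.01 m and z of socket_large_centre in the frame of insert_large between 0.026 and 0.036 m and x of ratchet_centre in the frame of tray between 0.046 and 0.07 m and y of ratchet_centre in the frame of tray between -0.012 and 0.012 m and z of ratchet_centre in the frame of tray between 0.011 and 0.021 m and angle between the x axis of ratchet_centre and the y axis of tray, either way round below 0.12 rad and y of tray in the frame of ratchet_centre above 0.03 m and distance of each of long_socket_centre, bush_centre from where it was at the start of the episode below 0.02 m); the robot touches nothing.
It fails at once if the long socket is moved by more than 20 mm or tipped over (distance of long_socket_centre from where it was at the start of the episode above 0.02 m or angle between long_socket_centre's own z axis and vertical above 0.5 rad).
It fails at once if the bush is moved by more than 20 mm or tipped over (distance of bush_centre from where it was at the start of the episode above 0.02 m or angle between bush_centre's own z axis and vertical above 0.5 rad).
It also fails if it takes over 112 s, if anything falls off the work surface, if the arm or the gripper's body presses on something with over 40 N, if the wrist force passes 120 N, or if a joint passes its speed limit or range.

## Working session

There is one attempt and no reset: what is moved stays moved. The work goes in short steps, Python scripts to look and compute and a tool call to move; the robot and the scene stay as the last step left them, time stands still between calls to the robot, and variables do not carry over. Pictures are saved under pics/ and viewed, at most 14 in all, crops included, and the job is handed in when it is done.

Besides the shell and the picture viewer there is one more tool, called after "Call:" in YAML: its name, and indented under it one key for each argument. move_arm: Moves the arm, as the interface text tells. Its arguments: {"type":"object","properties":{"increments":{"type":"array","items":{"type":"object","properties":{"delta_pos":{"type":"array","items":{"type":"number"}},"rotation":{"type":"array","items":{"type":"number"}},"gripper":{"type":"number"}}}},"grip_force":{"type":"number"}},"required":["increments"]}

```bash
mkdir -p pics
cat > h.py <<'E'
import numpy as np, cv2
from plant import bot, cams
def snap(name,fn=None):
    p=cams.camera_params(name); im=cams.read_camera(name)
    if fn: cv2.imwrite('pics/'+fn,im)
    return p,im
def K(p):
    f=240/np.tan(np.radians(p['vertical_fov'])/2); return f,p['cx'],p['cy']
def px2w(p,u,v,z):
    f,cx,cy=K(p); M=np.array(p['camera_from_world']); R=M[:3,:3]; t=M[:3,3]
    d=R.T@np.array([(u-cx)/f,-(v-cy)/f,-1]); o=-R.T@t
    return o+d*(z-o[2])/d[2]
def w2px(p,P):
    f,cx,cy=K(p); M=np.array(p['camera_from_world']); c=M[:3,:3]@np.array(P)+M[:3,3]
    return cx+f*c[0]/-c[2], cy-f*c[1]/-c[2]
E
python3 - <<'E'
from h import *
for n in ['scene','side','wrist']:
    p,im=snap(n,n+'0.png'); print(n,{k:(np.round(v,3).tolist()) for k,v in p.items() if k not in('x',)} )
print(bot.state())
E
```

```text
scene {'vertical_fov': 43.783, 'cx': 316.864, 'cy': 236.739, 'camera_from_world': [[0.669, -0.743, -0.019, -375.981], [0.46, 0.394, 0.796, -276.677], [-0.584, -0.542, 0.605, -1057.77], [0.0, 0.0, 0.0, 1.0]]}
side {'vertical_fov': 49.434, 'cx': 326.287, 'cy': 234.632, 'camera_from_world': [[0.904, -0.428, 0.002, -469.948], [0.212, 0.452, 0.867, -172.744], [-0.372, -0.783, 0.499, -961.748], [0.0, 0.0, 0.0, 1.0]]}
wrist {'vertical_fov': 67.793, 'cx': 324.421, 'cy': 238.956, 'camera_from_world': [[1.0, -0.0, -0.001, -599.262], [-0.0, 0.967, -0.257, 30.675], [0.001, 0.257, 0.967, -389.6], [0.0, 0.0, 0.0, 1.0]]}
{'time': 0.15, 'qpos': array([-5.66771317e-02,  9.16624064e-02,  1.23158290e+00, -1.22845888e-05,
        1.81980914e+00, -5.66697457e-02]), 'dq': array([-8.87573334e-04, -1.70540619e-03, -3.87063382e-03, -3.70965756e-04,
        9.40240121e-05,  8.00241413e-04]), 'effort': array([ 1.35033202e-03, -4.47044814e+01, -4.06907630e+01,  6.99103042e-02,
        2.74600578e-02, -1.16549641e-04]), 'position': array([5.99733602e+02, 2.25384565e-02, 1.92095632e+02]), 'orientation': array([ 7.07110271e-01,  7.07102914e-01, -4.91156720e-04, -5.41298542e-04]), 'wrist_force': array([0.08884366, 0.44973368, 0.31977617]), 'wrist_torque': array([ 0.00030015, -0.04028726, -0.00895995]), 'grasp_force': 0.0, 'gripper_width': 87.60049101944622}
```

View pics/scene0.png

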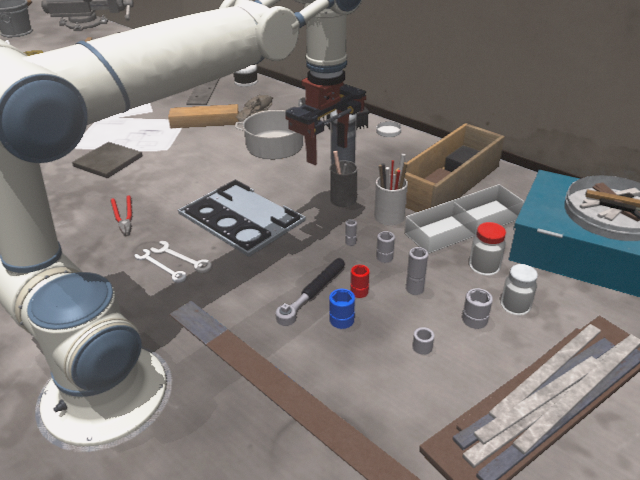

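View pics/side0.png

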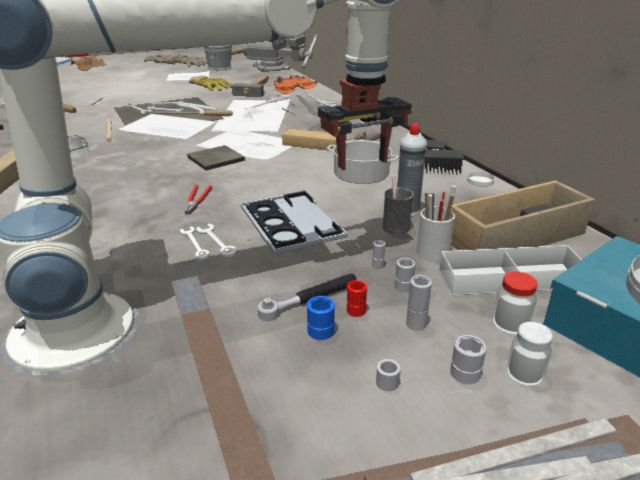

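View pics/wrist0.png

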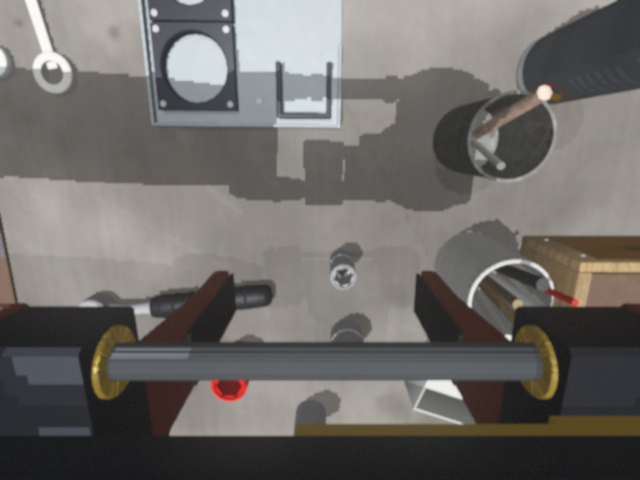

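Scene picture: the candidates are:
- Small short socket at (351,232).
- Medium socket at (385,247). Its look-alikes are the long socket (417,271), the red one (360,281) and the bush (424,341).
- Large socket at (477,308), with the blue look-alike at (342,308).
- Ratchet with its head at (286,313) and grip end at (340,265).
- Tray at (240,213), with its inserts on the left and the nest on the right.

The side and wrist pictures agree. I'll check the choice with close crops.

Run:
```python
import cv2
a=cv2.imread('pics/scene0.png')[170:360,170:500]
cv2.imwrite('pics/c1.png',cv2.resize(a,None,fx=2.4,fy=2.4,interpolation=cv2.INTER_CUBIC))
a=cv2.imread('pics/side0.png')[180:400,235:500]
cv2.imwrite('pics/c2.png',cv2.resize(a,None,fx=2.7,fy=2.7,interpolation=cv2.INTER_CUBIC))
```

```text
(no output)
```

View pics/c1.png

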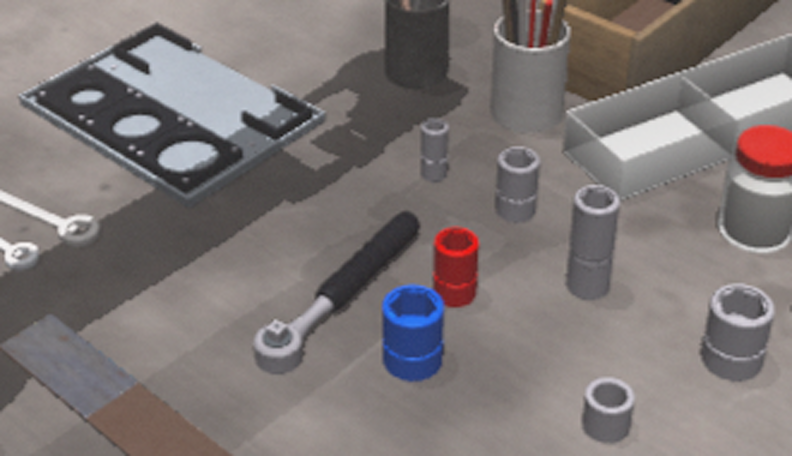

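View pics/c2.png

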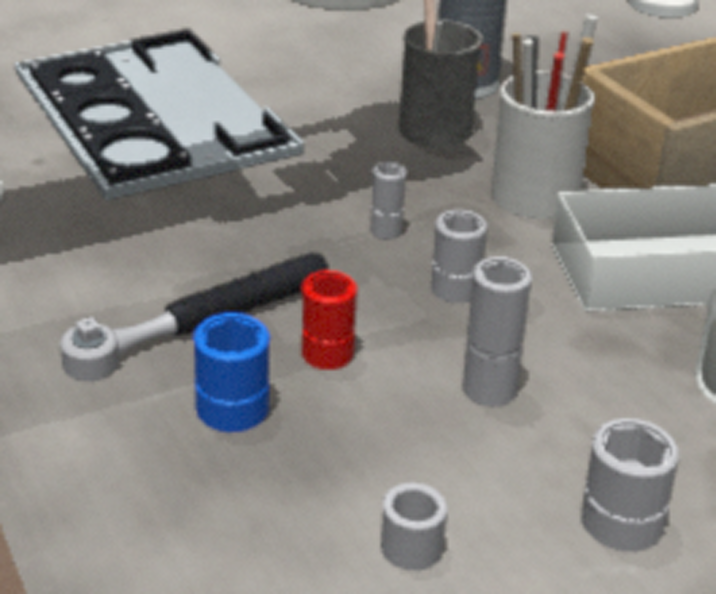

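The choice is confirmed. The short steel sockets are at c1 (434,126), (518,158) and (740,303). The holes run large, medium, small from the near end at c1 (188,156), (136,125) and (87,97).

Run:
```python
from h import *
P={'scene':cams.camera_params('scene'),'side':cams.camera_params('side')}
pts={'small':(60,(434,127),(389,170)),'medium':(62,(519,159),(460,222)),'large':(64,(741,304),(634,444)),
'long':(100,(596,199),(500,273)),'bush':(36,(609,392),(415,503)),'red':(62,(456,240),(329,284)),'blue':(64,(413,303),(232,332)),
'hS':(15,(87,97),(78,76)),'hM':(15,(136,125),(105,112)),'hL':(15,(190,156),(136,150)),
'head':(24,(278,342),(89,346)),'gripend':(27,(409,217),(316,262)),
'trL':(12,(22,97),(18,65)),'trB':(12,(157,26),(188,32)),'trR':(12,(324,113),(300,140)),'trF':(12,(188,193),(108,188)),
'nestNearL':(18,(248,120),(220,132)),'jarpencil':(100,(418,0),(442,37)),'can2':(80,(531,45),(546,90))}
for k,(z,a,b) in pts.items():
    A=px2w(P['scene'],170+a[0]/2.4,170+a[1]/2.4,z); B=px2w(P['side'],235+b[0]/2.7,180+b[1]/2.7,z)
    print(k,A[:2].round(0),B[:2].round(0))
p=cams.camera_params('wrist')
for q,z in (((343,276),60),((197,66),15),((272,294),15)): print(px2w(p,*q,z).round(0))
```

```text
small [615. -57.] [616. -61.]
medium [ 625. -149.] [ 623. -151.]
large [ 583. -399.] [ 583. -402.]
long [ 580. -259.] [ 579. -263.]
bush [ 459. -361.] [ 457. -364.]
red [ 499. -177.] [ 498. -180.]
blue [ 413. -201.] [ 413. -203.]
hS [472. 287.] [475. 283.]
hM [472. 211.] [473. 204.]
hL [472. 132.] [473. 127.]
head [ 338. -120.] [ 339. -127.]
gripend [529. -99.] [ 527. -108.]
trL [430. 343.] [431. 336.]
trB [615. 340.] [612. 335.]
trR [613.  85.] [613.  86.]
trF [434.  93.] [430.  82.]
nestNearL [548. 128.] [551. 120.]
jarpencil [731.  60.] [737.  59.]
can2 [763. -59.] [784. -32.]
[617. -53.  60.]
[479. 142.  15.]
[541. -91.  15.]
```

Call:
move_arm:
  increments:
    - {"delta_pos": [-45,10,0],"rotation": [0,0,0],"gripper": 60}
    - {"delta_pos": [-45,10,0],"rotation": [0,0,0],"gripper": 60}
    - {"delta_pos": [0,0,0],"rotation": [0,0,0],"gripper": 60}
    - {"delta_pos": [0,0,0],"rotation": [0,0,0],"gripper": 60}
    - {"delta_pos": [0,0,0],"rotation": [0,0,0],"gripper": 60}
  grip_force: 25

```text
time: 0.65
position: [619.9, -89.1, 192.7]
orientation: [0.707, 0.707, 0.0, -0.0]
wrist_force: [-0.4, -0.3, -0.2]
gripper_width: 60.1
grasp_force: 0.0
```

```bash
cat >> h.py <<'E'
def show(fn,pts,name='wrist'):
    p,im=snap(name,fn); o=im.copy()
    for k,P in pts.items():
        u,v=w2px(p,P); print(k,round(u,1),round(v,1)); cv2.drawMarker(o,(int(u),int(v)),(0,255,0),0,9)
    cv2.imwrite('pics/'+fn,o); return p,im
E
python3 - <<'E'
from h import *
import pickle
p,im=show('w1.png',{'S':(615.5,-59,60),'M':(624,-150,62),'end':(528,-104,20),'hL':(473,130,15)})
pickle.dump(p,open('w1.pkl','wb')); print(bot.state()['position'],bot.state()['time'])
E
```

```text
S 319.8 189.8
M 328.9 284.4
end 236.9 228.1
hL 160.2 -28.5
[619.91547666 -88.87468856 192.94911598] 0.7
```

View pics/w1.png

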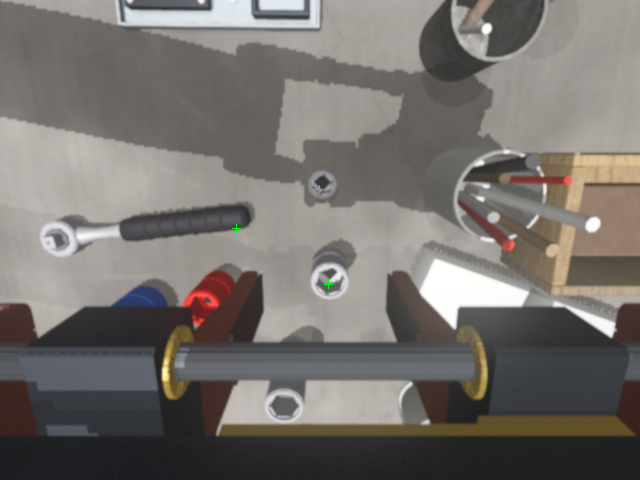

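The wrist view shows the small socket top at (322,184), the medium at (329,281), the ratchet grip end at (249,217) and its head at (60,238). Next I pick the small socket.

Call:
move_arm:
  increments:
    - {"delta_pos": [16,-1.5,40],"rotation": [0,0,0],"gripper": 50}
    - {"delta_pos": [16,-1.5,40],"rotation": [0,0,0],"gripper": 50}
    - {"delta_pos": [0,0,35],"rotation": [0,0,0],"gripper": 50}
    - {"delta_pos": [0,0,35],"rotation": [0,0,0],"gripper": 50}
    - {"delta_pos": [0,0,18],"rotation": [0,0,0],"gripper": 50}
    - {"delta_pos": [0,0,0],"rotation": [0,0,0],"gripper": 50}
    - {"delta_pos": [0,0,0],"rotation": [0,0,0],"gripper": 15}
    - {"delta_pos": [0,0,0],"rotation": [0,0,0],"gripper": 15}

```text
time: 1.5
position: [618.3, -57.7, 27.4]
orientation: [0.707, 0.707, 0.001, 0.001]
wrist_force: [0.7, 0.6, 0.1]
gripper_width: 37.4
grasp_force: 0.0
```

Call:
move_arm:
  increments:
    - {"delta_pos": [0,0,0],"rotation": [0,0,0],"gripper": 15}
    - {"delta_pos": [0,0,0],"rotation": [0,0,0],"gripper": 15}
    - {"delta_pos": [0,0,0],"rotation": [0,0,0],"gripper": 15}
    - {"delta_pos": [0,0,0],"rotation": [0,0,0],"gripper": 15}

```text
time: 1.9
position: [618.0, -58.1, 26.8]
orientation: [0.707, 0.707, 0.001, 0.001]
wrist_force: [-0.6, -0.5, 5.5]
gripper_width: 24.2
grasp_force: 25.0
```

Call:
move_arm:
  increments:
    - {"delta_pos": [0,0,-40],"rotation": [0,0,0],"gripper": 15}
    - {"delta_pos": [0,0,-40],"rotation": [0,0,0],"gripper": 15}
    - {"delta_pos": [35,-20,-33],"rotation": [0,0,0],"gripper": 15}
    - {"delta_pos": [40,-25,0],"rotation": [0,0,0],"gripper": 15}
    - {"delta_pos": [40,-25,0],"rotation": [0,0,0],"gripper": 15}
    - {"delta_pos": [40,-25,0],"rotation": [0,0,0],"gripper": 15}
    - {"delta_pos": [40,-25,0],"rotation": [0,0,0],"gripper": 15}
    - {"delta_pos": [40,-22,0],"rotation": [0,0,0],"gripper": 15}

```text
time: 2.7
position: [474.3, 176.8, 136.4]
orientation: [0.707, 0.707, -0.0, -0.0]
wrist_force: [1.4, 0.2, -1.3]
gripper_width: 24.3
grasp_force: 25.0
```

Call:
move_arm:
  increments:
    - {"delta_pos": [23,0,0],"rotation": [0,0,0],"gripper": 15}
    - {"delta_pos": [0,0,0],"rotation": [0,0,0],"gripper": 15}
    - {"delta_pos": [0,0,0],"rotation": [0,0,0],"gripper": 15}
    - {"delta_pos": [0,0,0],"rotation": [0,0,0],"gripper": 15}

```text
time: 3.1
position: [476.1, 197.6, 136.3]
orientation: [0.707, 0.707, -0.0, 0.0]
wrist_force: [-0.3, -0.3, -1.8]
gripper_width: 24.4
grasp_force: 25.0
```

Run:
```python
from h import *
import pickle
p,im=show('w2.png',{'S':(473.5,285,15),'M':(473,207.5,15),'L':(473,129.5,15)})
pickle.dump(p,open('w2.pkl','wb')); s=bot.state();print(s['position'],s['time'],s['gripper_width'])
```

```text
S 321.4 122.5
M 321.2 214.0
L 321.5 295.1
[476.14976597 197.40850862 136.36968076] 3.15 24.528961548778092
```

View pics/w2.png

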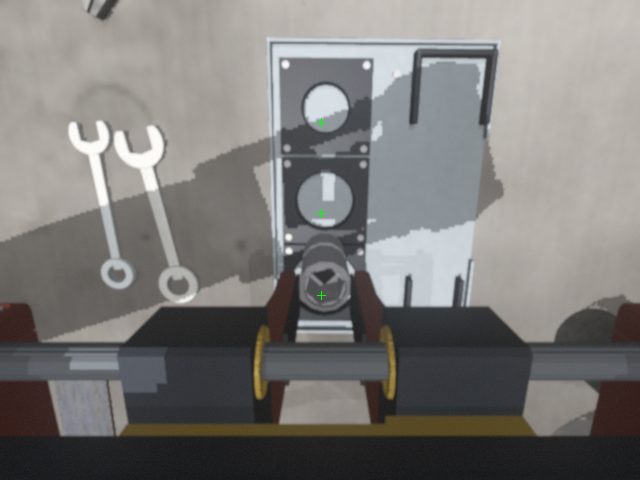

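Run:
```python
from h import *
import pickle
p=pickle.load(open('w2.pkl','rb'))
print('held', w2px(p,(476.1,197.4,169.6)), px2w(p,323.5,285,169.6))
for q,z in (((326,107),15),((325.5,200),15),((271,42),12),((499,42),12)): print(q,px2w(p,*q,z).round(1))
M=np.array(p['camera_from_world']);print((-M[:3,:3].T@M[:3,3]).round(1),M.round(4).tolist())
p=pickle.load(open('w1.pkl','rb'))
for q,z in (((322,184.5),60),((329,281),62),((249,217),15),((60,238),24)): print(q,px2w(p,*q,z).round(1))
```

```text
held (np.float64(324.88551607433175), np.float64(295.929339053951)) [475.44774702 203.01394616 169.6       ]
(326, 107) [477.3 297.2  15. ]
(325.5, 200) [476.9 220.   15. ]
(271, 42) [433.4 346.4  12. ]
(499, 42) [615.4 346.2  12. ]
[476.  267.9 328. ] [[1.0, -0.0014, -0.0, -475.592], [0.0014, 0.9663, -0.2574, -175.0402], [0.0004, 0.2574, 0.9663, -386.0668], [0.0, 0.0, 0.0, 1.0]]
(322, 184.5) [617.5 -54.2  60. ]
(329, 281) [ 624.1 -146.5   62. ]
(249, 217) [540.3 -93.1  15. ]
(60, 238) [ 343.8 -113.7   24. ]
```

Held socket top is at (323,285), and the holes are at (326,107) and (325,200). The wrist reading runs several mm high in y against the fixed cameras. I'll go low over the small hole and compare foot and hole in both fixed views.

Call:
move_arm:
  increments:
    - {"delta_pos": [45,0,0],"rotation": [0,0,0],"gripper": 15}
    - {"delta_pos": [45,0,20],"rotation": [0,0,0],"gripper": 15}
    - {"delta_pos": [0,0,35],"rotation": [0,0,0],"gripper": 15}
    - {"delta_pos": [0,0,20],"rotation": [0,0,0],"gripper": 15}
    - {"delta_pos": [0,0,0],"rotation": [0,0,0],"gripper": 15}
    - {"delta_pos": [0,0,0],"rotation": [0,0,0],"gripper": 15}
    - {"delta_pos": [0,0,0],"rotation": [0,0,0],"gripper": 15}

```text
time: 3.85
position: [477.1, 288.4, 63.7]
orientation: [0.708, 0.707, 0.001, 0.0]
wrist_force: [-0.1, 0.3, -1.3]
gripper_width: 24.5
grasp_force: 25.0
```

Run:
```python
from h import *
s=bot.state();P=s['position'];print(P,s['time'])
o=[]
for n in('scene','side'):
    p,im=snap(n)
    u,v=map(int,w2px(p,(474,250,15))); c=im[v-50:v+50,u-65:u+65]; print(n,u-65,v-50)
    print('foot pred',w2px(p,(P[0],P[1],P[2]-26.8)),'top',w2px(p,(P[0],P[1],P[2]+33)))
    o.append(cv2.resize(c,None,fx=6,fy=6,interpolation=cv2.INTER_CUBIC)[150:450] if 0 else cv2.resize(c,None,fx=3,fy=6,interpolation=cv2.INTER_CUBIC))
cv2.imwrite('pics/c3.png',np.hstack(o))
```

```text
[477.1294981  288.37657645  63.72804496] 3.85
scene 151 165
foot pred (np.float64(206.53902923662366), np.float64(201.9851773996503)) top (np.float64(203.2801111907551), np.float64(181.27990801737954))
side 202 163
foot pred (np.float64(263.54350814346685), np.float64(199.49704994162533)) top (np.float64(262.16569110716495), np.float64(178.17802630552598))
```

View pics/c3.png

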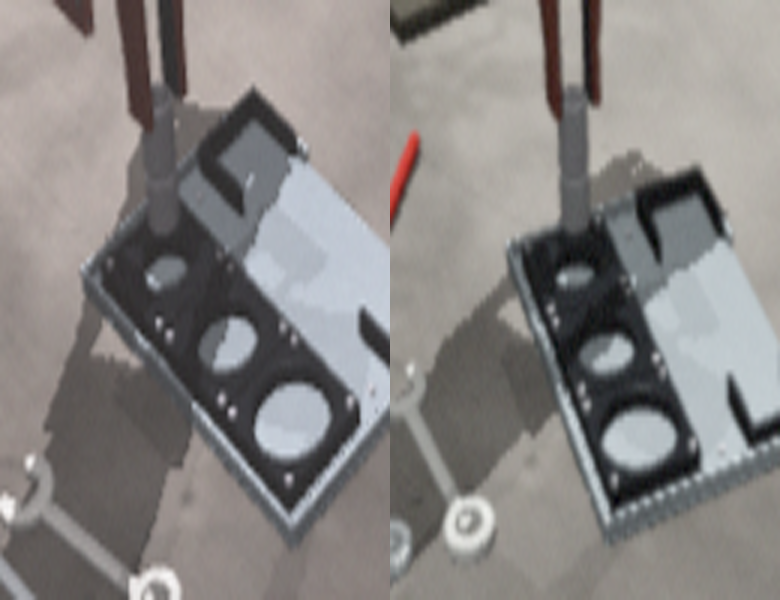

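Run:
```python
from h import *
for n,d,H in (('scene',(-.8,-1),[(166,271),(229,344),(293,421)]),('side',(-.2,-.3),[(185,275),(217,353),(251,437)])):
    p=cams.camera_params(n); o={'scene':(151,165),'side':(202,163)}[n]
    for h in H: print(n,px2w(p,o[0]+h[0]/3,o[1]+h[1]/6,15).round(1),px2w(p,o[0]+h[0]/3-d[0],o[1]+h[1]/6-d[1],15).round(1))
```

```text
scene [472.5 288.1  15. ] [471.  283.2  15. ]
scene [472.3 209.1  15. ] [470.8 204.5  15. ]
scene [470.8 132.1  15. ] [469.4 127.8  15. ]
side [472.9 279.3  15. ] [472.8 277.5  15. ]
side [473.3 201.4  15. ] [473.2 199.7  15. ]
side [473.3 125.1  15. ] [473.2 123.6  15. ]
```

The bright hole areas in the fixed views are shifted by the wall thickness. With that allowed for, all views put the small hole at about (477,289), so I lower here and watch the force.

Call:
move_arm:
  increments:
    - {"delta_pos": [1,0,10],"rotation": [0,0,0],"gripper": 15}
    - {"delta_pos": [0,0,6],"rotation": [0,0,0],"gripper": 15}
    - {"delta_pos": [0,0,4],"rotation": [0,0,0],"gripper": 15}
    - {"delta_pos": [0,0,3],"rotation": [0,0,0],"gripper": 15}
    - {"delta_pos": [0,0,2],"rotation": [0,0,0],"gripper": 15}
    - {"delta_pos": [0,0,0],"rotation": [0,0,0],"gripper": 15}
    - {"delta_pos": [0,0,0],"rotation": [0,0,0],"gripper": 15}

```text
time: 4.65
position: [475.9, 289.6, 36.7]
orientation: [0.707, 0.707, 0.0, 0.0]
wrist_force: [0.7, -0.2, -1.0]
gripper_width: 24.3
grasp_force: 25.0
```

Call:
move_arm:
  increments:
    - {"delta_pos": [0,0,2],"rotation": [0,0,0],"gripper": 15}
    - {"delta_pos": [0,0,2],"rotation": [0,0,0],"gripper": 15}
    - {"delta_pos": [0,0,2],"rotation": [0,0,0],"gripper": 15}
    - {"delta_pos": [0,0,0],"rotation": [0,0,0],"gripper": 15}
    - {"delta_pos": [0,0,0],"rotation": [0,0,0],"gripper": 15}

```text
time: 5.15
position: [475.9, 289.7, 30.9]
orientation: [0.707, 0.707, 0.0, 0.0]
wrist_force: [-1.0, 0.5, 1.6]
gripper_width: 24.3
grasp_force: 25.0
```

Call:
move_arm:
  increments:
    - {"delta_pos": [0,0,0],"rotation": [0,0,0],"gripper": 45}
    - {"delta_pos": [0,0,0],"rotation": [0,0,0],"gripper": 45}
    - {"delta_pos": [0,0,0],"rotation": [0,0,0],"gripper": 45}
    - {"delta_pos": [0,0,-25],"rotation": [0,0,0],"gripper": 45}
    - {"delta_pos": [0,0,-45],"rotation": [0,0,0],"gripper": 45}
    - {"delta_pos": [0,0,-45],"rotation": [0,0,0],"gripper": 45}
    - {"delta_pos": [-40,0,-45],"rotation": [0,0,0],"gripper": 60}
    - {"delta_pos": [-35,0,0],"rotation": [0,0,0],"gripper": 60}

```text
time: 5.95
position: [477.8, 222.0, 190.0]
orientation: [0.706, 0.708, 0.005, 0.002]
wrist_force: [0.8, -0.7, 0.6]
gripper_width: 57.0
grasp_force: 0.0
```

Call:
move_arm:
  increments:
    - {"delta_pos": [0,0,0],"rotation": [0,0,0],"gripper": 60}
    - {"delta_pos": [0,0,0],"rotation": [0,0,0],"gripper": 60}
    - {"delta_pos": [0,0,0],"rotation": [0,0,0],"gripper": 60}

```text
time: 6.25
position: [475.4, 221.9, 181.9]
orientation: [0.707, 0.707, -0.001, -0.001]
wrist_force: [0.2, -0.1, -0.8]
gripper_width: 60.0
grasp_force: 0.0
```

Run:
```python
from h import *
import pickle
p,im=show('w3.png',{'Stop':(476,289.5,64),'hM':(476,211,15),'hL':(476,133,15)})
pickle.dump(p,open('w3.pkl','wb')); s=bot.state();print(s['position'],s['time'],s['gripper_width'])
```

```text
Stop 325.5 147.2
hM 325.3 225.6
hL 325.3 295.8
[475.37774845 222.03591113 181.84123881] 6.3 59.94364123401255
```

View pics/w3.png

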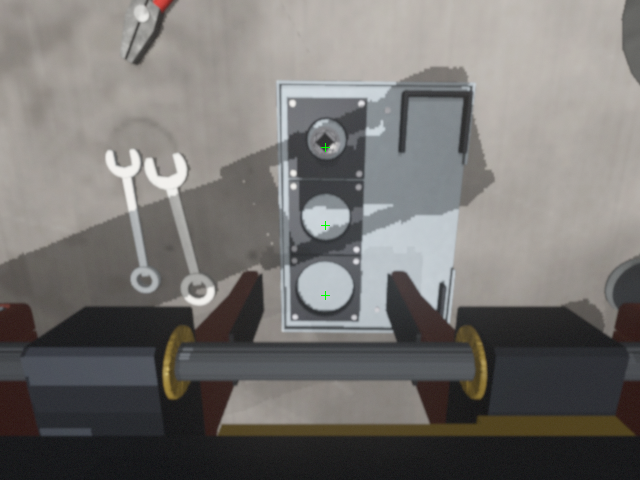

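Small socket sits in its hole at (326,139). The medium hole is at (326,216) and the large at (325,286). The wrist bias is a constant -9 px in v, so the medium hole is at about (476.5,211) and the large at (476,133). Next is the medium socket.

Call:
move_arm:
  increments:
    - {"delta_pos": [-41.5,16.5,0],"rotation": [0,0,0],"gripper": 60}
    - {"delta_pos": [-41.5,16.5,0],"rotation": [0,0,0],"gripper": 60}
    - {"delta_pos": [-41.5,16.5,0],"rotation": [0,0,0],"gripper": 60}
    - {"delta_pos": [-41.5,16.5,0],"rotation": [0,0,0],"gripper": 60}
    - {"delta_pos": [-41.5,16.5,0],"rotation": [0,0,0],"gripper": 60}
    - {"delta_pos": [-41.5,16.5,0],"rotation": [0,0,0],"gripper": 60}
    - {"delta_pos": [-41.5,16.5,0],"rotation": [0,0,0],"gripper": 60}
    - {"delta_pos": [-41.5,16.5,0],"rotation": [0,0,0],"gripper": 60}

```text
time: 7.1
position: [608.5, -111.3, 181.8]
orientation: [0.707, 0.708, -0.0, -0.001]
wrist_force: [0.6, -0.4, -0.7]
gripper_width: 60.0
grasp_force: 0.0
```

Call:
move_arm:
  increments:
    - {"delta_pos": [-41.5,16.5,0],"rotation": [0,0,0],"gripper": 60}
    - {"delta_pos": [0,0,0],"rotation": [0,0,0],"gripper": 60}
    - {"delta_pos": [0,0,0],"rotation": [0,0,0],"gripper": 60}
    - {"delta_pos": [0,0,0],"rotation": [0,0,0],"gripper": 60}

```text
time: 7.5
position: [624.3, -150.6, 182.5]
orientation: [0.707, 0.708, -0.0, -0.001]
wrist_force: [0.6, -0.6, -0.1]
gripper_width: 60.1
grasp_force: 0.0
```

Run:
```python
from h import *
import pickle
p,im=show('w4.png',{'M':(624,-151.5,62)})
pickle.dump(p,open('w4.pkl','wb')); s=bot.state();print(s['position'],s['time'])
```

```text
M 324.3 226.3
[ 624.3606904  -150.37823545  182.99525572] 7.55
```

View pics/w4.png

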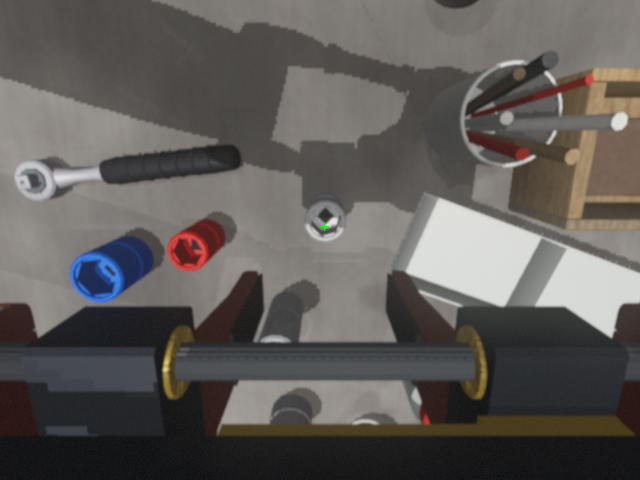

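Medium socket top is at (325,218), which matches its expected place within 1 mm. Descending to grasp.

Call:
move_arm:
  increments:
    - {"delta_pos": [-1,0,45],"rotation": [0,0,0],"gripper": 60}
    - {"delta_pos": [0,0,45],"rotation": [0,0,0],"gripper": 60}
    - {"delta_pos": [0,0,40],"rotation": [0,0,0],"gripper": 60}
    - {"delta_pos": [0,0,25],"rotation": [0,0,0],"gripper": 60}
    - {"delta_pos": [0,0,0],"rotation": [0,0,0],"gripper": 60}
    - {"delta_pos": [0,0,0],"rotation": [0,0,0],"gripper": 28}
    - {"delta_pos": [0,0,0],"rotation": [0,0,0],"gripper": 28}
    - {"delta_pos": [0,0,0],"rotation": [0,0,0],"gripper": 28}

```text
time: 8.35
position: [625.8, -153.3, 31.0]
orientation: [0.707, 0.707, 0.001, 0.002]
wrist_force: [-1.3, 0.2, 0.9]
gripper_width: 39.5
grasp_force: 0.7
```

Call:
move_arm:
  increments:
    - {"delta_pos": [0,0,0],"rotation": [0,0,0],"gripper": 28}
    - {"delta_pos": [0,0,0],"rotation": [0,0,0],"gripper": 28}
    - {"delta_pos": [0,0,0],"rotation": [0,0,0],"gripper": 28}

```text
time: 8.65
position: [625.5, -153.5, 30.6]
orientation: [0.707, 0.707, 0.001, 0.002]
wrist_force: [-1.6, -0.2, 6.3]
gripper_width: 35.8
grasp_force: 25.0
```

Call:
move_arm:
  increments:
    - {"delta_pos": [0,0,-40],"rotation": [0,0,0],"gripper": 28}
    - {"delta_pos": [0,0,-40],"rotation": [0,0,0],"gripper": 28}
    - {"delta_pos": [20,-8,-30],"rotation": [0,0,0],"gripper": 28}
    - {"delta_pos": [43,-17.5,0],"rotation": [0,0,0],"gripper": 28}
    - {"delta_pos": [43,-17.5,0],"rotation": [0,0,0],"gripper": 28}
    - {"delta_pos": [43,-17.5,0],"rotation": [0,0,0],"gripper": 28}
    - {"delta_pos": [43,-17.5,0],"rotation": [0,0,0],"gripper": 28}
    - {"delta_pos": [43,-17.5,0],"rotation": [0,0,0],"gripper": 28}

```text
time: 9.45
position: [527.8, 83.3, 137.9]
orientation: [0.707, 0.707, 0.0, -0.0]
wrist_force: [1.1, -0.2, -2.2]
gripper_width: 35.5
grasp_force: 25.0
```

Call:
move_arm:
  increments:
    - {"delta_pos": [43,-17.5,0],"rotation": [0,0,0],"gripper": 28}
    - {"delta_pos": [43,-17.5,0],"rotation": [0,0,0],"gripper": 28}
    - {"delta_pos": [43,-17.5,0],"rotation": [0,0,0],"gripper": 28}
    - {"delta_pos": [0,0,35],"rotation": [0,0,0],"gripper": 28}
    - {"delta_pos": [0,0,30],"rotation": [0,0,0],"gripper": 28}
    - {"delta_pos": [0,0,10],"rotation": [0,0,0],"gripper": 28}
    - {"delta_pos": [0,0,0],"rotation": [0,0,0],"gripper": 28}
    - {"delta_pos": [0,0,0],"rotation": [0,0,0],"gripper": 28}

```text
time: 10.25
position: [477.1, 210.7, 64.3]
orientation: [0.707, 0.707, 0.001, 0.0]
wrist_force: [0.3, -0.4, -2.3]
gripper_width: 35.2
grasp_force: 25.0
```

Call:
move_arm:
  increments:
    - {"delta_pos": [0,0,10],"rotation": [0,0,0],"gripper": 28}
    - {"delta_pos": [0,0,6],"rotation": [0,0,0],"gripper": 28}
    - {"delta_pos": [0,0,4],"rotation": [0,0,0],"gripper": 28}
    - {"delta_pos": [0,0,3],"rotation": [0,0,0],"gripper": 28}
    - {"delta_pos": [0,0,0],"rotation": [0,0,0],"gripper": 28}
    - {"delta_pos": [0,0,0],"rotation": [0,0,0],"gripper": 28}

```text
time: 10.85
position: [476.4, 210.9, 40.1]
orientation: [0.707, 0.707, 0.0, 0.0]
wrist_force: [-0.1, 0.8, -1.7]
gripper_width: 35.5
grasp_force: 25.0
```

Call:
move_arm:
  increments:
    - {"delta_pos": [0,0,2],"rotation": [0,0,0],"gripper": 28}
    - {"delta_pos": [0,0,2],"rotation": [0,0,0],"gripper": 28}
    - {"delta_pos": [0,0,1.5],"rotation": [0,0,0],"gripper": 28}
    - {"delta_pos": [0,0,0],"rotation": [0,0,0],"gripper": 28}
    - {"delta_pos": [0,0,0],"rotation": [0,0,0],"gripper": 28}

```text
time: 11.35
position: [476.6, 211.2, 35.3]
orientation: [0.707, 0.707, 0.001, 0.0]
wrist_force: [-2.2, 0.9, 3.3]
gripper_width: 35.6
grasp_force: 25.0
```

Call:
move_arm:
  increments:
    - {"delta_pos": [0,0,0],"rotation": [0,0,0],"gripper": 56}
    - {"delta_pos": [0,0,0],"rotation": [0,0,0],"gripper": 56}
    - {"delta_pos": [0,0,0],"rotation": [0,0,0],"gripper": 56}
    - {"delta_pos": [0,0,-25],"rotation": [0,0,0],"gripper": 56}
    - {"delta_pos": [0,0,-45],"rotation": [0,0,0],"gripper": 56}
    - {"delta_pos": [0,0,-45],"rotation": [0,0,0],"gripper": 75}
    - {"delta_pos": [-20,0,-35],"rotation": [0,0,0],"gripper": 75}
    - {"delta_pos": [-45,8.2,0],"rotation": [0,0,0],"gripper": 75}

```text
time: 12.15
position: [486.3, 147.7, 191.0]
orientation: [0.706, 0.709, 0.005, 0.002]
wrist_force: [1.1, -0.4, 0.3]
gripper_width: 73.9
grasp_force: 0.0
```

Call:
move_arm:
  increments:
    - {"delta_pos": [-46,8.2,0],"rotation": [0,0,0],"gripper": 75}
    - {"delta_pos": [-46,8.2,0],"rotation": [0,0,0],"gripper": 75}
    - {"delta_pos": [-46,8.2,0],"rotation": [0,0,0],"gripper": 75}
    - {"delta_pos": [-46,8.2,0],"rotation": [0,0,0],"gripper": 75}
    - {"delta_pos": [-46,8.2,0],"rotation": [0,0,0],"gripper": 75}
    - {"delta_pos": [-46,8.2,0],"rotation": [0,0,0],"gripper": 75}
    - {"delta_pos": [-46,8.2,0],"rotation": [0,0,0],"gripper": 75}
    - {"delta_pos": [-46,8.2,0],"rotation": [0,0,0],"gripper": 75}

```text
time: 12.95
position: [550.1, -224.3, 184.2]
orientation: [0.707, 0.707, -0.0, -0.0]
wrist_force: [1.3, 0.1, -0.3]
gripper_width: 74.8
grasp_force: 0.0
```

Call:
move_arm:
  increments:
    - {"delta_pos": [-46,8.2,0],"rotation": [0,0,0],"gripper": 75}
    - {"delta_pos": [-46,8.2,0],"rotation": [0,0,0],"gripper": 75}
    - {"delta_pos": [-46,8.2,0],"rotation": [0,0,0],"gripper": 75}
    - {"delta_pos": [-42,8.6,0],"rotation": [0,0,0],"gripper": 75}
    - {"delta_pos": [0,0,0],"rotation": [0,0,0],"gripper": 75}
    - {"delta_pos": [0,0,0],"rotation": [0,0,0],"gripper": 75}
    - {"delta_pos": [0,0,0],"rotation": [0,0,0],"gripper": 75}

```text
time: 13.65
position: [583.5, -401.1, 184.9]
orientation: [0.707, 0.707, 0.0, 0.0]
wrist_force: [-0.1, 0.3, 0.6]
gripper_width: 75.2
grasp_force: 0.0
```

Run:
```python
from h import *
import pickle
p,im=show('w5.png',{'L':(583.5,-402,64)})
pickle.dump(p,open('w5.pkl','wb')); s=bot.state();print(s['position'],s['time'])
```

```text
L 324.5 226.1
[ 583.61970127 -400.8048799   185.58527811] 13.7
```

View pics/w5.png

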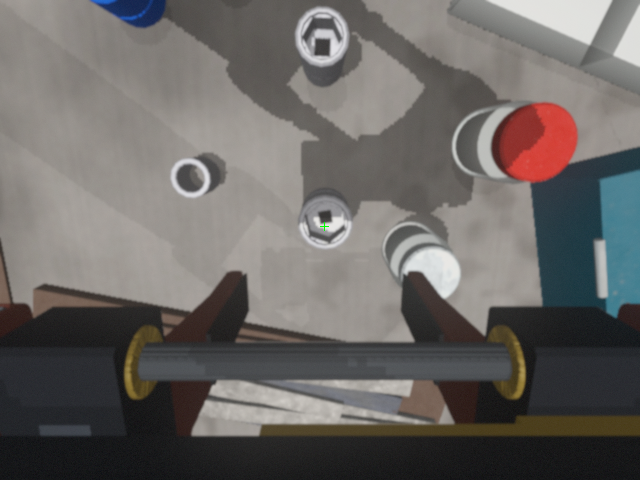

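Large socket top is at (325,218), as expected. The white-lid jar at (430,272) is close, so I'll check its height against the gripper body.

Run:
```python
from h import *
P=[cams.camera_params('scene'),cams.camera_params('side')]
for z in(70,80,90,100,110): print(z,px2w(P[0],522,274,z)[:2].round(0),px2w(P[1],534,334,z)[:2].round(0),px2w(cams.camera_params('wrist'),430,281,z)[:2].round(0))
```

```text
70 [ 691. -433.] [ 688. -431.] [ 681. -452.]
80 [ 679. -437.] [ 678. -439.] [ 678. -448.]
90 [ 667. -441.] [ 667. -447.] [ 674. -444.]
100 [ 655. -445.] [ 657. -455.] [ 671. -440.]
110 [ 643. -449.] [ 646. -463.] [ 668. -436.]
```

The jar is about 85 mm high and centred near x=677, so the body clears it. Descending to grasp.

Call:
move_arm:
  increments:
    - {"delta_pos": [-2,0,45],"rotation": [0,0,0],"gripper": 75}
    - {"delta_pos": [0,0,45],"rotation": [0,0,0],"gripper": 75}
    - {"delta_pos": [0,0,35],"rotation": [0,0,0],"gripper": 75}
    - {"delta_pos": [0,0,26],"rotation": [0,0,0],"gripper": 75}
    - {"delta_pos": [0,0,0],"rotation": [0,0,0],"gripper": 75}
    - {"delta_pos": [0,0,0],"rotation": [0,0,0],"gripper": 40}
    - {"delta_pos": [0,0,0],"rotation": [0,0,0],"gripper": 40}
    - {"delta_pos": [0,0,0],"rotation": [0,0,0],"gripper": 40}
  grip_force: 30

```text
time: 14.5
position: [584.6, -404.8, 36.9]
orientation: [0.707, 0.707, 0.0, 0.002]
wrist_force: [0.2, 0.1, -0.2]
gripper_width: 54.6
grasp_force: 0.0
```

Call:
move_arm:
  increments:
    - {"delta_pos": [0,0,0],"rotation": [0,0,0],"gripper": 40}
    - {"delta_pos": [0,0,0],"rotation": [0,0,0],"gripper": 40}
    - {"delta_pos": [0,0,0],"rotation": [0,0,0],"gripper": 40}

```text
time: 14.8
position: [583.5, -404.5, 34.7]
orientation: [0.707, 0.707, -0.0, 0.001]
wrist_force: [-0.8, 0.2, 4.6]
gripper_width: 40.0
grasp_force: 2.1
```

Width 40 with only 2 N is suspicious for a 50 mm socket, so I'll look.

Run:
```python
from h import *
p,im=snap('wrist'); p2,s=snap('side'); u,v=map(int,w2px(p2,(583,-404,40))); print(bot.state()['gripper_width'],bot.state()['grasp_force'])
a=im[180:400,180:470]; b=s[v-90:v+60,u-100:u+98]
cv2.imwrite('pics/c4.png',np.hstack([cv2.resize(a,(396,300)),cv2.resize(b,(396,300),interpolation=cv2.INTER_CUBIC)]))
```

```text
40.11629986229255 2.791972488303145
```

View pics/c4.png

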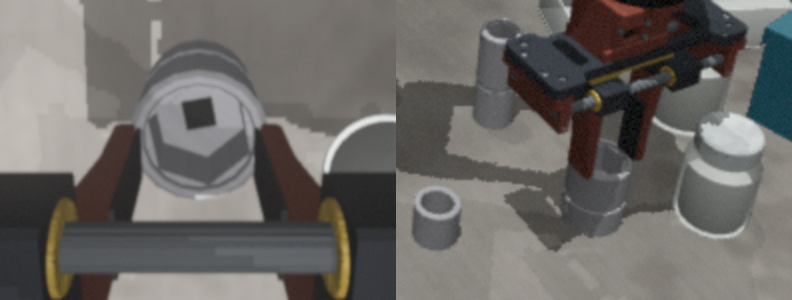

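The socket stands centred between the pads. My 40 mm stop probably limited the squeeze, so I'll close further.

Call:
move_arm:
  increments:
    - {"delta_pos": [0,0,0],"rotation": [0,0,0],"gripper": 30}
    - {"delta_pos": [0,0,0],"rotation": [0,0,0],"gripper": 30}
    - {"delta_pos": [0,0,0],"rotation": [0,0,0],"gripper": 30}
  grip_force: 25

```text
time: 15.2
position: [581.9, -405.1, 35.6]
orientation: [0.707, 0.707, -0.001, -0.0]
wrist_force: [-8.2, 0.9, 10.7]
gripper_width: 29.9
grasp_force: 5.1
```

Run:
```python
from h import *
p,im=snap('wrist'); p2,s=snap('side'); u,v=map(int,w2px(p2,(583,-404,40))); print(bot.state()['gripper_width'],bot.state()['grasp_force'],w2px(p,(583,-404,64)))
a=im[180:400,180:470]; b=s[v-90:v+60,u-100:u+98]
cv2.imwrite('pics/c5.png',np.hstack([cv2.resize(a,(396,300)),cv2.resize(b,(396,300),interpolation=cv2.INTER_CUBIC)]))
```

```text
30.328335076227596 5.063390806317329 (np.float64(326.94541099723654), np.float64(289.6032813645943))
```

View pics/c5.png

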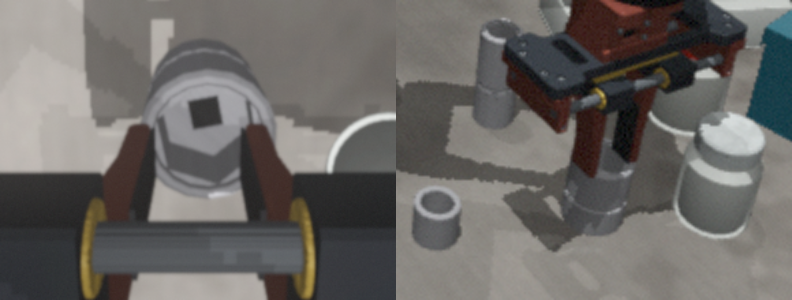

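Run:
```python
from h import *
p=cams.camera_params('side'); u,v=map(int,w2px(p,(583,-404,40)))
s=bot.state();P=s['position'];print(P,s['orientation'].round(4))
for dx in(-28,-15,15,28):
    for z in (P[2],64): 
        q=w2px(p,(P[0]+dx,P[1],z)); print(dx,round(z),round(396+(q[0]-u+100)*2),round((q[1]-v+90)*2))
w=cams.camera_params('wrist')
for dx in(-28,-15,15,28):
    q=w2px(w,(P[0]+dx,P[1]+10,P[2])); print('w',dx,round((q[0]-180)/.732),round((q[1]-9-180)/.733))
for dx in (-25,0,25):
    q=w2px(p,(583+dx,-404,0));print('foot',dx,round(396+(q[0]-u+100)*2),round((q[1]-v+90)*2))
```

```text
[ 581.87054786 -405.11487475   35.57345046] [ 7.075e-01  7.067e-01 -1.200e-03 -1.000e-04]
-28 36 568 197
-28 64 573 170
-15 36 581 192
-15 64 586 165
15 36 611 181
15 64 616 154
28 36 624 176
28 64 629 150
w -28 130 90
w -15 161 90
w 15 234 90
w 28 266 90
foot -25 566 227
foot 0 591 217
foot 25 615 208
```

The finger tips cut into the socket wall at its top, a bad contact. I'll open, check that the socket still stands, then re-grip lower and more gently.

Call:
move_arm:
  increments:
    - {"delta_pos": [0,0,0],"rotation": [0,0,0],"gripper": 75}
    - {"delta_pos": [0,0,0],"rotation": [0,0,0],"gripper": 75}
    - {"delta_pos": [0,0,0],"rotation": [0,0,0],"gripper": 75}
    - {"delta_pos": [0,0,0],"rotation": [0,0,0],"gripper": 75}
  grip_force: 15

```text
time: 15.7
position: [583.9, -404.3, 34.1]
orientation: [0.707, 0.707, 0.0, 0.001]
wrist_force: [0.4, 0.1, 5.1]
gripper_width: 58.6
grasp_force: 2.2
```

Run:
```python
from h import *
p,im=snap('wrist'); p2,s=snap('side'); u,v=map(int,w2px(p2,(583,-404,40))); print(bot.state()['gripper_width'],bot.state()['wrist_force'],w2px(p,(583,-404,64)))
a=im[180:400,180:470]; b=s[v-90:v+60,u-100:u+98]
cv2.imwrite('pics/c6.png',np.hstack([cv2.resize(a,(396,300)),cv2.resize(b,(396,300),interpolation=cv2.INTER_CUBIC)]))
```

```text
66.74979763104282 [ 0.57332791 -1.00334134  2.80020312] (np.float64(323.07730511464473), np.float64(292.2769973686996))
```

View pics/c6.png

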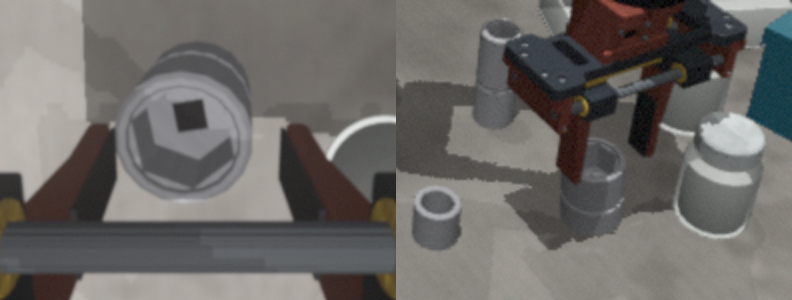

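Socket stands upright, shifted about 4 mm to -x, with its rim centre at crop (187,140). That was my 14th picture, so from here I check by numbers only.

Call:
move_arm:
  increments:
    - {"delta_pos": [0,-2,8],"rotation": [0,0,0],"gripper": 75}
    - {"delta_pos": [0,-2,6],"rotation": [0,0,0],"gripper": 75}
    - {"delta_pos": [0,0,0],"rotation": [0,0,0],"gripper": 60}
    - {"delta_pos": [0,0,0],"rotation": [0,0,0],"gripper": 56}
    - {"delta_pos": [0,0,0],"rotation": [0,0,0],"gripper": 53}
    - {"delta_pos": [0,0,0],"rotation": [0,0,0],"gripper": 50}
    - {"delta_pos": [0,0,0],"rotation": [0,0,0],"gripper": 48}
    - {"delta_pos": [0,0,0],"rotation": [0,0,0],"gripper": 47}

```text
time: 16.6
position: [579.9, -404.1, 19.8]
orientation: [0.707, 0.707, 0.0, 0.001]
wrist_force: [2.1, 1.1, 2.1]
gripper_width: 49.5
grasp_force: 15.0
```

Call:
move_arm:
  increments:
    - {"delta_pos": [0,0,0],"rotation": [0,0,0],"gripper": 47}
    - {"delta_pos": [0,0,0],"rotation": [0,0,0],"gripper": 47}

```text
time: 16.8
position: [579.7, -404.1, 19.8]
orientation: [0.707, 0.707, 0.0, 0.0]
wrist_force: [4.3, 0.4, 1.6]
gripper_width: 49.7
grasp_force: 15.0
```

Call:
move_arm:
  increments:
    - {"delta_pos": [0,0,0],"rotation": [0,0,0],"gripper": 46}
    - {"delta_pos": [0,0,-3],"rotation": [0,0,0],"gripper": 46}
    - {"delta_pos": [0,0,-5],"rotation": [0,0,0],"gripper": 46}
    - {"delta_pos": [0,0,-12],"rotation": [0,0,0],"gripper": 46}
    - {"delta_pos": [0,0,0],"rotation": [0,0,0],"gripper": 46}
    - {"delta_pos": [0,0,0],"rotation": [0,0,0],"gripper": 46}
  grip_force: 20

```text
time: 17.4
position: [579.5, -404.5, 40.3]
orientation: [0.707, 0.707, -0.0, 0.001]
wrist_force: [0.4, 0.5, -3.6]
gripper_width: 49.8
grasp_force: 19.9
```

Call:
move_arm:
  increments:
    - {"delta_pos": [0,0,-30],"rotation": [0,0,0],"gripper": 46}
    - {"delta_pos": [0,0,-40],"rotation": [0,0,0],"gripper": 46}
    - {"delta_pos": [0,0,-40],"rotation": [0,0,0],"gripper": 46}
    - {"delta_pos": [20,-4,-10],"rotation": [0,0,0],"gripper": 46}
    - {"delta_pos": [35,-7,0],"rotation": [0,0,0],"gripper": 46}
    - {"delta_pos": [44,-8.5,0],"rotation": [0,0,0],"gripper": 46}
    - {"delta_pos": [44,-8.5,0],"rotation": [0,0,0],"gripper": 46}
    - {"delta_pos": [44,-8.5,0],"rotation": [0,0,0],"gripper": 46}

```text
time: 18.2
position: [542.0, -215.6, 159.0]
orientation: [0.707, 0.707, -0.0, -0.0]
wrist_force: [0.6, 0.5, -2.7]
gripper_width: 49.8
grasp_force: 19.9
```

Call:
move_arm:
  increments:
    - {"delta_pos": [44,-8.5,0],"rotation": [0,0,0],"gripper": 46}
    - {"delta_pos": [44,-8.5,0],"rotation": [0,0,0],"gripper": 46}
    - {"delta_pos": [44,-8.5,0],"rotation": [0,0,0],"gripper": 46}
    - {"delta_pos": [44,-8.5,0],"rotation": [0,0,0],"gripper": 46}
    - {"delta_pos": [44,-8.5,0],"rotation": [0,0,0],"gripper": 46}
    - {"delta_pos": [44,-8.5,0],"rotation": [0,0,0],"gripper": 46}
    - {"delta_pos": [44,-8,0],"rotation": [0,0,0],"gripper": 46}
    - {"delta_pos": [36,-8,0],"rotation": [0,0,0],"gripper": 46}

```text
time: 19.0
position: [474.9, 129.0, 159.4]
orientation: [0.707, 0.707, 0.0, -0.0]
wrist_force: [0.2, 0.8, -3.8]
gripper_width: 49.8
grasp_force: 19.9
```

Call:
move_arm:
  increments:
    - {"delta_pos": [6,0,10],"rotation": [0,0,0],"gripper": 46}
    - {"delta_pos": [0,0,40],"rotation": [0,0,0],"gripper": 46}
    - {"delta_pos": [0,0,35],"rotation": [0,0,0],"gripper": 46}
    - {"delta_pos": [0,0,15],"rotation": [0,0,0],"gripper": 46}
    - {"delta_pos": [0,0,0],"rotation": [0,0,0],"gripper": 46}
    - {"delta_pos": [0,0,0],"rotation": [0,0,0],"gripper": 46}

```text
time: 19.6
position: [476.4, 132.5, 60.7]
orientation: [0.707, 0.707, 0.0, 0.0]
wrist_force: [-0.1, -0.1, -2.9]
gripper_width: 49.6
grasp_force: 19.9
```

Call:
move_arm:
  increments:
    - {"delta_pos": [0.5,0,12],"rotation": [0,0,0],"gripper": 46}
    - {"delta_pos": [0,0,8],"rotation": [0,0,0],"gripper": 46}
    - {"delta_pos": [0,0,5],"rotation": [0,0,0],"gripper": 46}
    - {"delta_pos": [0,0,3],"rotation": [0,0,0],"gripper": 46}
    - {"delta_pos": [0,0,3],"rotation": [0,0,0],"gripper": 46}
    - {"delta_pos": [0,0,0],"rotation": [0,0,0],"gripper": 46}
    - {"delta_pos": [0,0,0],"rotation": [0,0,0],"gripper": 46}

```text
time: 20.3
position: [475.9, 133.4, 28.6]
orientation: [0.707, 0.707, 0.0, 0.0]
wrist_force: [0.0, 0.4, -4.5]
gripper_width: 49.5
grasp_force: 19.9
```

Foot is inside the hole at about 9 mm with no contact. Finishing the descent.

Call:
move_arm:
  increments:
    - {"delta_pos": [0,0,2],"rotation": [0,0,0],"gripper": 46}
    - {"delta_pos": [0,0,2],"rotation": [0,0,0],"gripper": 46}
    - {"delta_pos": [0,0,1],"rotation": [0,0,0],"gripper": 46}
    - {"delta_pos": [0,0,0],"rotation": [0,0,0],"gripper": 46}
    - {"delta_pos": [0,0,0],"rotation": [0,0,0],"gripper": 46}

```text
time: 20.8
position: [475.9, 133.5, 23.9]
orientation: [0.707, 0.707, 0.0, 0.0]
wrist_force: [-0.7, 0.8, 0.3]
gripper_width: 49.6
grasp_force: 19.9
```

Call:
move_arm:
  increments:
    - {"delta_pos": [0,0,0],"rotation": [0,0,0],"gripper": 66}
    - {"delta_pos": [0,0,0],"rotation": [0,0,0],"gripper": 66}
    - {"delta_pos": [0,0,0],"rotation": [0,0,0],"gripper": 66}
    - {"delta_pos": [0,0,0],"rotation": [0,0,0],"gripper": 66}
    - {"delta_pos": [0,0,-30],"rotation": [0,0,0],"gripper": 66}
    - {"delta_pos": [0,0,-45],"rotation": [0,0,0],"gripper": 66}
    - {"delta_pos": [0,0,-45],"rotation": [0,0,0],"gripper": 66}
    - {"delta_pos": [0,0,-40],"rotation": [0,0,0],"gripper": 66}

```text
time: 21.6
position: [475.9, 133.3, 185.9]
orientation: [0.707, 0.707, 0.001, 0.0]
wrist_force: [0.2, 0.1, 0.3]
gripper_width: 66.4
grasp_force: 0.0
```

Call:
move_arm:
  increments:
    - {"delta_pos": [-40,-8,0],"rotation": [0,0,0],"gripper": 66}
    - {"delta_pos": [-40,-8,0],"rotation": [0,0,0],"gripper": 66}
    - {"delta_pos": [-40,-8,0],"rotation": [0,0,0],"gripper": 66}
    - {"delta_pos": [-40,-8,0],"rotation": [0,0,0],"gripper": 66}
    - {"delta_pos": [-40,-8,0],"rotation": [0,0,0],"gripper": 66}
    - {"delta_pos": [0,0,0],"rotation": [0,0,0],"gripper": 66}
    - {"delta_pos": [0,0,0],"rotation": [0,0,0],"gripper": 66}
    - {"delta_pos": [0,0,0],"rotation": [0,0,0],"gripper": 66}

```text
time: 22.4
position: [436.0, -65.8, 183.5]
orientation: [0.707, 0.707, 0.0, -0.0]
wrist_force: [-0.2, -0.4, -0.1]
gripper_width: 65.8
grasp_force: 0.0
```

Run:
```python
from h import *
import pickle
for f,h,e in (('w1',(60,238),(249,217)),('w4',(34,180),(240,158))):
    p=pickle.load(open(f+'.pkl','rb')); print(f,px2w(p,h[0],h[1]+9,24).round(1),px2w(p,e[0],e[1]+9,15).round(1))
p,im=snap('wrist','w6.png'); pickle.dump(p,open('w6.pkl','wb')); print(bot.state()['position'],bot.state()['gripper_width'])
g=im.max(2); m=((g<62)).astype('uint8'); m[300:]=0
n,l,st,c=cv2.connectedComponentsWithStats(m)
for i in range(1,n):
    if st[i,4]>150:
        r=cv2.minAreaRect(np.argwhere(l==i)[:,::-1].astype('float32')); print(st[i],c[i].round(1),r)
for t in ((428,-114,15),(338,-124,24),(413,-202,64)): print(w2px(p,t))
```

```text
w1 [ 342.  -123.4   24. ] [ 539.8 -102.8   15. ]
w4 [ 339.9 -123.1   24. ] [ 540.7 -102.3   15. ]
[436.05218956 -65.59631744 183.45816729] 65.62760465889703
[300 229 123  16 645] [368.9 236.7] ((360.8426818847656, 236.90350341796875), (9.58846664428711, 122.32101440429688), 86.53176879882812)
[393 275  19  25 276] [399.5 290.2] ((402.0, 287.0), (18.0, 24.0), 0.0)
[239 277  17  23 212] [249.3 291.1] ((247.0, 288.0), (22.0, 16.0), 90.0)
(np.float64(316.90237949091915), np.float64(259.6640156027549))
(np.float64(230.43614041274526), np.float64(271.47281835511734))
(np.float64(301.2195929502591), np.float64(359.69457390980625))
```

Call:
move_arm:
  increments:
    - {"delta_pos": [-48,-6,0],"rotation": [0,0,0],"gripper": 52}
    - {"delta_pos": [0,0,0],"rotation": [0,0,-0.14],"gripper": 52}
    - {"delta_pos": [0,0,0],"rotation": [0,0,-0.14],"gripper": 52}
    - {"delta_pos": [0,0,0],"rotation": [0,0,-0.14],"gripper": 52}
    - {"delta_pos": [0,0,0],"rotation": [0,0,-0.14],"gripper": 52}
    - {"delta_pos": [0,0,0],"rotation": [0,0,-0.14],"gripper": 52}
    - {"delta_pos": [0,0,0],"rotation": [0,0,-0.14],"gripper": 52}
    - {"delta_pos": [0,0,0],"rotation": [0,0,-0.14],"gripper": 52}

```text
time: 23.25
position: [430.3, -113.3, 183.4]
orientation: [0.287, 0.958, 0.0, -0.0]
wrist_force: [0.3, -0.6, 0.1]
gripper_width: 52.4
grasp_force: 0.0
```

Call:
move_arm:
  increments:
    - {"delta_pos": [0,0,0],"rotation": [0,0,-0.14],"gripper": 52}
    - {"delta_pos": [0,0,0],"rotation": [0,0,-0.14],"gripper": 52}
    - {"delta_pos": [0,0,0],"rotation": [0,0,-0.14],"gripper": 52}
    - {"delta_pos": [0,0,0],"rotation": [0,0,-0.14],"gripper": 52}
    - {"delta_pos": [0,0,0],"rotation": [0,0,-0.134],"gripper": 52}
    - {"delta_pos": [0,0,0],"rotation": [0,0,0],"gripper": 52}
    - {"delta_pos": [0,0,0],"rotation": [0,0,0],"gripper": 52}
    - {"delta_pos": [0,0,0],"rotation": [0,0,0],"gripper": 52}

```text
time: 24.05
position: [430.0, -114.1, 183.4]
orientation: [-0.051, 0.999, 0.0, -0.0]
wrist_force: [-0.1, -0.7, 0.6]
gripper_width: 52.1
grasp_force: 0.0
```

Run:
```python
from h import *
from scipy.spatial.transform import Rotation as R
s=bot.state(); Q=R.from_quat(s['orientation']).as_matrix(); print(s['position'],s['qpos'].round(2),Q.round(3).tolist())
t=np.array([430.3,-114,s['position'][2]])-s['position']; print('tool delta',(Q.T@t).round(1),'yaw',np.degrees(np.arctan2(Q[1,1],Q[0,1])))
p,im=snap('wrist','w7.png'); import pickle; pickle.dump(p,open('w7.pkl','wb'))
for k in ((430.3,-114,27),(341,-123,24),(540,-102.5,15),(500,-107,27),(470,-110,27)): print(k,np.round(w2px(p,k),1))
g=im.max(2)
for v in (20,60,100,140,180,220,250,280):
    row=g[v,200:460]; print(v,''.join('#' if x<55 else '+' if x<90 else '.' for x in row[::3]))
```

```text
[ 429.98588268 -114.11719465  183.44552968] [-0.34 -0.33  1.64  0.    1.84 -2.01] [[-0.995, -0.101, -0.0], [-0.101, 0.995, 0.0], [0.0, 0.0, -1.0]]
tool delta [-0.3  0.1 -0. ] yaw 95.82260191385006
(430.3, -114, 27) [324.3 217.5]
(341, -123, 24) [324.4 122.7]
(540, -102.5, 15) [324.7 313.4]
(500, -107, 27) [324.2 283.4]
(470, -110, 27) [324.3 255.8]
20 .......................................................................................
60 .......................................................................................
100 .......................................................................................
140 .......................................................................................
180 .......................................................................................
220 .........................................++++++++......................................
250 ...............................+++...++++########+.....................................
280 ................++++++##................+########+...++....+##++++++...................
```

Run:
```python
import cv2,numpy as np
im=cv2.imread('pics/w7.png'); g=im.max(2).astype(int); s=im.max(2).astype(int)-im.min(2)
for v in (118,130,150,165,190,205,225,245,265,285): print(v,g[v,290:372:3])
```

```text
118 [157 155 156 156 156 156 157 159 206 247 232 175 189 248 249 249 247 181
 187 243 243 181 170 169 168 169 168 167]
130 [154 154 154 155 156 155 157 157 192 245 239 181 174 173 176 168 160 166
 206 249 236 151 165 167 168 167 167 165]
150 [157 156 157 159 160 166 168 169 167 167 166 151 178 210 218 215 198 149
 166 169 168 168 166 166 164 163 163 163]
165 [149 152 159 160 162 162 160 160 160 158 159 158 150 198 226 219 171 151
 163 164 164 166 165 162 164 165 167 165]
190 [149 152 152 146 148 150 155 154 151 152 153 148 164 211 238 228 187 135
 157 157 158 162 166 166 167 168 167 130]
205 [141 142 144 143 146 146 146 146 147 147 112  62  65  68  67  71  67  65
  62 119 156 159 160 163 163 163 112 112]
225 [141 142 142 141 142 143 141 140 142 142 133  56  61  69  70  67  64  58
  55 132 153 153 148 112 103 102 103 103]
245 [109  97  97  98 116  95  84  87  85  87  82  45  45  61  69  59  58  55
  49 118 104  97  95  96  98  98 100 100]
265 [ 99  97  98  98 114 113  96  98  97  95  81  43  41  44  48  49  44  44
  42  88  92  92  98  94  95  96  96  93]
285 [ 96  97  95  97 100 101 100  94  95  96  85  37  40  45  45  47  44  39
  36  80  91  88  89  90  89  90  88  91]
```

Grip centre is at column 333 and head at (333,122), with yaw exact. So the lateral offset is real: the wrist camera is right and the fixed views are biased in y. I'll shift +8.7 along tool y and work out the tray from w3 without the earlier correction.

Run:
```python
from h import *
import pickle
p=pickle.load(open('w3.pkl','rb')); q=pickle.load(open('w2.pkl','rb'))
print([px2w(p,*a).round(1)[:2].tolist() for a in ((326,216.5,15),(325.5,286.5,15),(326.5,138.5,64),(278,83,12),(475,85,12),(402,93,18),(470,93,18))])
print([px2w(q,*a).round(1)[:2].tolist() for a in ((326,107,15),(325.5,200,15),(271,42,12),(499,42,12),(417,51,18),(493,53,18))])
p=pickle.load(open('w7.pkl','rb')); print(px2w(p,333.5,225,27),px2w(p,333,122,24))
```

```text
[[476.7, 220.5], [476.2, 143.8], [476.9, 296.5], [431.5, 347.4], [616.5, 345.7], [547.1, 337.9], [610.3, 337.9]]
[[477.3, 297.2], [476.9, 220.0], [433.4, 346.4], [615.4, 346.2], [549.0, 338.4], [609.0, 336.9]]
[ 436.99093761 -104.11573276   27.        ] [ 339.5716505 -115.0642201   24.       ]
```

Call:
move_arm:
  increments:
    - {"delta_pos": [0,8.7,40],"rotation": [0,0,0],"gripper": 52}
    - {"delta_pos": [0,0,45],"rotation": [0,0,0],"gripper": 52}
    - {"delta_pos": [0,0,45],"rotation": [0,0,0],"gripper": 52}
    - {"delta_pos": [0,0,25],"rotation": [0,0,0],"gripper": 52}
    - {"delta_pos": [0,0,0],"rotation": [0,0,0],"gripper": 52}
    - {"delta_pos": [0,0,0],"rotation": [0,0,0],"gripper": 52}
    - {"delta_pos": [0,0,0],"rotation": [0,0,0],"gripper": 52}

```text
time: 24.8
position: [430.3, -106.4, 31.0]
orientation: [-0.051, 0.999, -0.001, 0.002]
wrist_force: [0.0, -0.8, 1.3]
gripper_width: 51.8
grasp_force: 0.0
```

Call:
move_arm:
  increments:
    - {"delta_pos": [0,0,14],"rotation": [0,0,0],"gripper": 52}
    - {"delta_pos": [0,0,10],"rotation": [0,0,0],"gripper": 52}
    - {"delta_pos": [0,0,0],"rotation": [0,0,0],"gripper": 52}
    - {"delta_pos": [0,0,0],"rotation": [0,0,0],"gripper": 40}
    - {"delta_pos": [0,0,0],"rotation": [0,0,0],"gripper": 32}
    - {"delta_pos": [0,0,0],"rotation": [0,0,0],"gripper": 28}
    - {"delta_pos": [0,0,0],"rotation": [0,0,0],"gripper": 24}
    - {"delta_pos": [0,0,0],"rotation": [0,0,0],"gripper": 22}
  grip_force: 25

```text
time: 25.6
position: [429.1, -106.0, 4.7]
orientation: [-0.052, 0.999, -0.0, 0.0]
wrist_force: [0.3, -0.2, 0.2]
gripper_width: 22.2
grasp_force: 0.0
```

Call:
move_arm:
  increments:
    - {"delta_pos": [0,0,0],"rotation": [0,0,0],"gripper": 22}
    - {"delta_pos": [0,0,0],"rotation": [0,0,0],"gripper": 22}
    - {"delta_pos": [0,0,0],"rotation": [0,0,0],"gripper": 22}

```text
time: 25.9
position: [428.9, -106.0, 4.5]
orientation: [-0.052, 0.999, -0.0, -0.0]
wrist_force: [-0.0, 0.6, 0.1]
gripper_width: 21.9
grasp_force: 0.0
```

Call:
move_arm:
  increments:
    - {"delta_pos": [0,0,0],"rotation": [0,0,0],"gripper": 17}
    - {"delta_pos": [0,0,0],"rotation": [0,0,0],"gripper": 14}
    - {"delta_pos": [0,0,0],"rotation": [0,0,0],"gripper": 12}
    - {"delta_pos": [0,0,0],"rotation": [0,0,0],"gripper": 12}

```text
time: 26.3
position: [428.9, -106.0, 4.5]
orientation: [-0.052, 0.999, 0.0, -0.0]
wrist_force: [-0.9, 0.1, 0.2]
gripper_width: 12.4
grasp_force: 0.0
```

Run:
```python
from h import *
p,im=snap('wrist','w8.png'); s=bot.state(); P=s['position']; print(s['gripper_width'],s['grasp_force'])
g=im.max(2).astype(int); print(w2px(p,(429,-106,27)),w2px(p,(339.6,-115,24)),w2px(p,(P[0],P[1],P[2])))
for v in range(20,330,15): print(v,g[v,260:392:6])
```

```text
11.955059783517521 0.0
(np.float64(323.7400351254967), np.float64(286.78467256980827)) (np.float64(324.17627160900315), np.float64(98.78026659746322)) (np.float64(323.89939819169405), np.float64(271.42877799918165))
20 [177 174 166 166 164 165 165 166 165 165 166 166 166 168 169 171 171 168
 168 168 167 168]
35 [176 178 176 175 176 176 170 168 168 169 170 171 172 171 172 173 171 172
 172 169 169 168]
50 [173 174 175 173 175 174 177 178 177 177 177 171 170 171 170 171 172 171
 170 167 170 171]
65 [174 174 173 175 175 177 186 219 255 255 255 255 253 252 240 185 171 168
 169 167 167 167]
80 [169 171 172 173 176 235 255 254 194 194 193 184 182 181 226 251 249 181
 171 170 174 178]
95 [172 174 173 165 206 255 250 197 184 255 239 202 250 204 181 176 250 240
 168 172 175 176]
110 [172 173 175 165 194 255 253 191 181 253 252 243 236 194 177 206 249 222
 174 176 175 174]
125 [174 174 176 170 166 193 255 255 239 175 178 178 174 186 250 249 201 127
 173 170 173 171]
140 [174 175 175 175 174 175 163 142 187 229 246 249 236 203 161 120 126 173
 173 172 171 171]
155 [174 176 175 175 176 174 170 16
[... 335 characters left out ...]
 118 116]
215 [163 160 156 152 152 150 151 152 152 153 222 247 210 118 165 166 168 169
 158 115 116 116]
230 [152 152 151 152 151 152 152 152 152 185 221 237 202 149 152 153 154 132
  99 100 101 102]
245 [148 150 150 151 149 152 152 138  60  68  74  79  78  69  60 109  99  97
 101  98  99 102]
260 [149 150 150 150 152 139  92  63  50  57  72  74  74  63  52  64 104  94
  96  98  97  99]
275 [92 90 91 92 92 90 65 65 59 48 47 46 47 40 62 64 76 94 91 94 94 95]
290 [88 89 89 88 88 66 65 63 41 39 44 42 42 37 65 59 65 91 88 90 91 93]
305 [129 129 128  79  57  56  61  60  32  38  42  40  36  30  49  61  57  58
  67  79  78  77]
320 [40 38 43 41 44 38 59 57 31 38 37 37 33 31 32 60 43 31 36 35 32 35]
```

Fingers closed to 12 mm with no force although the ratchet appears between them. I'll check by colour what is finger and what is grip.

Run:
```python
import cv2,numpy as np
im=cv2.imread('pics/w8.png').astype(int)
for v in range(200,345,8):
    r=im[v,230:420:3]; print(v,''.join('R' if (x[2]-x[0])>18 else '#' if x.max()<56 else '+' if x.max()<85 else '.' for x in r))
from plant import cams,bot
s=cams.read_camera('side').astype(int)
from h import w2px
p=cams.camera_params('side'); u,v=map(int,w2px(p,(429,-106,13))); print(u,v,bot.state()['gripper_width'])
for y in range(v-40,v+22,2):
    r=s[y,u-60:u+60:2]; print(y,''.join('R' if (x[2]-x[0])>30 else 'B' if x[0]-x[2]>40 else '#' if x.max()<50 else '+' if x.max()<85 else 'o' if x.max()>175 else '.' for x in r))
```

```text
200 ................................................................
208 ................................................................
216 ................................................................
224 ................................................................
232 ................................................................
240 .........................++#++....++##++........................
248 .........................#++++++++++++++........................
256 ........................++++++++++++++###.......................
264 ........................+#########++++##+.......................
272 .....................+RRRR+##########+RRRR......................
280 .....................RRRRR############RRRRR.....................
288 ....................RRRRRR############RRRRRR....................
296 ...................+RRRRRR############RRRRRRR...................
304 .................+RRRRRRR#############RRRRRRRR+..+.+............
312 ######################RRR##############RRR######################
320 ######################RRR##############RRR###################
[... 1552 characters left out ...]
.............++++++############+++++++++RRRRRRRRRR
296 .....................++..o+++####BBBBBBB.+++++.+++RRRRRRRRRR
298 ..........oo...........ooo.#####BBBBBBBBBB.+.+....RRRRRRRRRR
300 .........oooo.......ooooo..###+BBBBBBBBBBBBB+++...RRRRRRRRRR
302 .......o......o.oooooo.....###BBBBBBBBBBBBBB..++..RRRRRRRRRR
304 ......o.......ooooo.....++++++BBBBBBBBBBBBBB...+++RRRRRRRRRR
306 ......oo......oo......++++....BBBBBBBBBBBBBB.+++++RRRRRRRRRR
308 ......oo.....oo....+++........BBBBBBBBBBBBBB++++++RRRRRRRRRR
310 .......ooooooo..++++..........BBBBBBBBBBBBBB++++++RRRRRRRRRR
312 .........oo....++.............BBBBBBBBBBBBBB++++++RRRRRRRRRR
314 ...............+..............BBBBBBBBBBBBBB+++++..RRRRRRRR.
```

The tips cut into the grip without any contact force, so something about the contact height or closing is off, as with the first large grasp. I'll open, go lower and close gently.

Call:
move_arm:
  increments:
    - {"delta_pos": [0,0,0],"rotation": [0,0,0],"gripper": 52}
    - {"delta_pos": [0,0,0],"rotation": [0,0,0],"gripper": 52}
    - {"delta_pos": [0,0,0],"rotation": [0,0,0],"gripper": 52}
    - {"delta_pos": [0,0,0],"rotation": [0,0,0],"gripper": 52}
    - {"delta_pos": [0,0,1.5],"rotation": [0,0,0],"gripper": 52}
    - {"delta_pos": [0,0,1.5],"rotation": [0,0,0],"gripper": 52}
    - {"delta_pos": [0,0,0],"rotation": [0,0,0],"gripper": 52}
  grip_force: 10

```text
time: 27.1
position: [428.7, -105.9, 1.1]
orientation: [-0.052, 0.999, 0.0, -0.0]
wrist_force: [-0.9, -0.1, 0.1]
gripper_width: 52.2
grasp_force: 0.0
```

Call:
move_arm:
  increments:
    - {"delta_pos": [0,0,0],"rotation": [0,0,0],"gripper": 36}
    - {"delta_pos": [0,0,0],"rotation": [0,0,0],"gripper": 33}
    - {"delta_pos": [0,0,0],"rotation": [0,0,0],"gripper": 31}
    - {"delta_pos": [0,0,0],"rotation": [0,0,0],"gripper": 29}
    - {"delta_pos": [0,0,0],"rotation": [0,0,0],"gripper": 27}
    - {"delta_pos": [0,0,0],"rotation": [0,0,0],"gripper": 26}
    - {"delta_pos": [0,0,0],"rotation": [0,0,0],"gripper": 25}
    - {"delta_pos": [0,0,0],"rotation": [0,0,0],"gripper": 24}

```text
time: 27.9
position: [428.9, -106.0, 1.5]
orientation: [-0.052, 0.999, -0.0, -0.0]
wrist_force: [-0.1, -0.5, 0.4]
gripper_width: 24.2
grasp_force: 0.0
```

Call:
move_arm:
  increments:
    - {"delta_pos": [0,0,0],"rotation": [0,0,0],"gripper": 70}
    - {"delta_pos": [0,0,0],"rotation": [0,0,0],"gripper": 70}
    - {"delta_pos": [0,0,0],"rotation": [0,0,0],"gripper": 70}
    - {"delta_pos": [0,0,0],"rotation": [0,0,0],"gripper": 70}
    - {"delta_pos": [0,0,0],"rotation": [0,0,0],"gripper": 70}

```text
time: 28.4
position: [428.9, -106.0, 1.4]
orientation: [-0.052, 0.999, 0.0, -0.0]
wrist_force: [0.1, -0.8, 0.2]
gripper_width: 61.1
grasp_force: 0.0
```

```bash
cat > asc.py <<'E'
from h import *
def asc(im,v0,v1,dv,u0,u1,du):
    for v in range(v0,v1,dv):
        print('%3d '%v+''.join('R' if int(x[2])-int(x[0])>18 else 'B' if int(x[0])-int(x[2])>40 else '#' if x.max()<56 else '+' if x.max()<85 else 'o' if x.max()>185 else '.' for x in im[v,u0:u1:du]))
E
python3 - <<'E'
from asc import *
p,im=snap('wrist','w9.png'); s=bot.state(); print(s['position'],s['gripper_width'])
asc(im,60,345,8,200,450,3)
for k in ((429,-106,27),(429,-106,0),(339.6,-115,24)): print(w2px(p,k))
E
```

```text
[ 428.93317945 -105.96523047    1.47271215] 64.81464983480201
 60 ..................................ooooooooooooooo...................................
 68 ...............................ooooooooooooooooooooo................................
 76 .............................ooooooooooooooo...ooooooo..............................
 84 ............................ooooooooooooooooooo...ooooo.............................
 92 ............................ooooooooooooooooooo....oooo.............................
100 ...........................ooooooooo.oooooooooo....ooooo............................
108 ............................ooooo.oo.oooooooooo....oooo.............................
116 ............................oooooooooo............ooooo.............................
124 ..............................ooooooo..........oooooo...............................
132 ................................ooooooooooooooooooo.................................
140 ....................................ooooooooooo.....................................
148 .....................................ooooooooo.........
[... 1657 characters left out ...]
+.............###############+...........+######RRRRRRR........
308 .....+RRRRRRRR#######+.............###############+...........########RRRRRRRR+.....
316 ..+RRRRRRRRR#########+............+################...........+########RRRRRRRRRR...
324 .RRRRRRRRRR#########+.....+........###############+............+#########RRRRRRRRRRR
332 RRRRRRRRR##########+.+...++.......+###############...............#########RRRRRRRRRR
340 RRRRRRRRR++#######+++++++++.......+################...............########RRRRRRRRRR
(np.float64(323.7263715301862), np.float64(289.0895244961425))
(np.float64(323.85586085315094), np.float64(270.62078719082234))
(np.float64(324.16885081316326), np.float64(97.94248366334833))
```

The pads straddle the grip cleanly, but the tips sit at row 272 where z≈25 projects. In every view the real tips are about 20–25 mm higher than the reported TCP, which also explains the first large grasp. I'll go lower in small steps, watching force.

Call:
move_arm:
  increments:
    - {"delta_pos": [0,0,4],"rotation": [0,0,0],"gripper": 54}
    - {"delta_pos": [0,0,4],"rotation": [0,0,0],"gripper": 54}
    - {"delta_pos": [0,0,2],"rotation": [0,0,0],"gripper": 54}
    - {"delta_pos": [0,0,0],"rotation": [0,0,0],"gripper": 54}

```text
time: 28.85
position: [428.5, -105.8, -9.2]
orientation: [-0.052, 0.999, 0.0, -0.001]
wrist_force: [0.4, -0.4, 0.9]
gripper_width: 53.9
grasp_force: 0.0
```

Run:
```python
from h import *
s=bot.state(); print(bot.grip_point_offset,s['position'],s['qpos'],s['wrist_force'],s['gripper_width'])
```

```text
18.700000000000003 [ 428.50005193 -105.84672281   -9.20912334] [-3.19277135e-01 -2.93324553e-01  1.94927653e+00  6.04619896e-07
  1.48678688e+00 -1.99329591e+00] [ 0.39158977 -0.36745251  0.88282567] 53.860307340556
```

Reported z is -9 with no contact, which confirms it. Going lower.

Call:
move_arm:
  increments:
    - {"delta_pos": [0,0,3],"rotation": [0,0,0],"gripper": 54}
    - {"delta_pos": [0,0,3],"rotation": [0,0,0],"gripper": 54}
    - {"delta_pos": [0,0,0],"rotation": [0,0,0],"gripper": 54}
    - {"delta_pos": [0,0,0],"rotation": [0,0,0],"gripper": 54}

```text
time: 29.25
position: [428.9, -106.0, -14.6]
orientation: [-0.052, 0.999, 0.0, -0.0]
wrist_force: [0.4, 0.2, -0.3]
gripper_width: 54.0
grasp_force: 0.0
```

Call:
move_arm:
  increments:
    - {"delta_pos": [0,0,0],"rotation": [0,0,0],"gripper": 38}
    - {"delta_pos": [0,0,0],"rotation": [0,0,0],"gripper": 34}
    - {"delta_pos": [0,0,0],"rotation": [0,0,0],"gripper": 30}
    - {"delta_pos": [0,0,0],"rotation": [0,0,0],"gripper": 27}
    - {"delta_pos": [0,0,0],"rotation": [0,0,0],"gripper": 25}
    - {"delta_pos": [0,0,0],"rotation": [0,0,0],"gripper": 23}
    - {"delta_pos": [0,0,0],"rotation": [0,0,0],"gripper": 22}
    - {"delta_pos": [0,0,0],"rotation": [0,0,0],"gripper": 22}

```text
time: 30.05
position: [428.9, -105.6, -14.5]
orientation: [-0.052, 0.999, 0.0, 0.0]
wrist_force: [0.1, 4.2, 2.1]
gripper_width: 25.8
grasp_force: 10.0
```

Ratchet gripped (25.8 mm, 10 N). Firming up and lifting.

Call:
move_arm:
  increments:
    - {"delta_pos": [0,0,0],"rotation": [0,0,0],"gripper": 20}
    - {"delta_pos": [0,0,0],"rotation": [0,0,0],"gripper": 20}
    - {"delta_pos": [0,0,-10],"rotation": [0,0,0],"gripper": 20}
    - {"delta_pos": [0,0,-25],"rotation": [0,0,0],"gripper": 20}
    - {"delta_pos": [0,0,-35],"rotation": [0,0,0],"gripper": 20}
    - {"delta_pos": [0,0,-35],"rotation": [0,0,0],"gripper": 20}
    - {"delta_pos": [0,0,-35],"rotation": [0,0,0],"gripper": 20}
    - {"delta_pos": [0,0,0],"rotation": [0,0,0],"gripper": 20}
  grip_force: 25

```text
time: 30.85
position: [431.1, -107.5, 130.8]
orientation: [-0.051, 0.999, -0.002, 0.004]
wrist_force: [1.4, -0.5, -4.3]
gripper_width: 25.8
grasp_force: 25.0
```

Call:
move_arm:
  increments:
    - {"delta_pos": [0,0,-10],"rotation": [0,0,0.07],"gripper": 20}
    - {"delta_pos": [0,0,0],"rotation": [0,0,0.13],"gripper": 20}
    - {"delta_pos": [0,0,0],"rotation": [0,0,0.14],"gripper": 20}
    - {"delta_pos": [0,0,0],"rotation": [0,0,0.14],"gripper": 20}
    - {"delta_pos": [0,0,0],"rotation": [0,0,0.14],"gripper": 20}
    - {"delta_pos": [0,0,0],"rotation": [0,0,0.14],"gripper": 20}
    - {"delta_pos": [0,0,0],"rotation": [0,0,0.14],"gripper": 20}
    - {"delta_pos": [0,0,0],"rotation": [0,0,0.14],"gripper": 20}

```text
time: 31.65
position: [427.9, -106.3, 132.7]
orientation: [0.454, 0.891, -0.001, -0.002]
wrist_force: [0.6, 0.8, -5.0]
gripper_width: 26.0
grasp_force: 25.0
```

Call:
move_arm:
  increments:
    - {"delta_pos": [0,0,0],"rotation": [0,0,0.14],"gripper": 20}
    - {"delta_pos": [0,0,0],"rotation": [0,0,0.14],"gripper": 20}
    - {"delta_pos": [0,0,0],"rotation": [0,0,0.14],"gripper": 20}
    - {"delta_pos": [0,0,0],"rotation": [0,0,0.14],"gripper": 20}
    - {"delta_pos": [0,0,0],"rotation": [0,0,0.074],"gripper": 20}
    - {"delta_pos": [0,0,0],"rotation": [0,0,0],"gripper": 20}
    - {"delta_pos": [0,0,0],"rotation": [0,0,0],"gripper": 20}

```text
time: 32.35
position: [428.2, -106.1, 133.7]
orientation: [0.706, 0.708, -0.001, -0.001]
wrist_force: [-0.2, 0.2, -5.1]
gripper_width: 25.6
grasp_force: 25.0
```

Call:
move_arm:
  increments:
    - {"delta_pos": [20,9.5,0],"rotation": [0,0,0.003],"gripper": 20}
    - {"delta_pos": [36,17,0],"rotation": [0,0,0],"gripper": 20}
    - {"delta_pos": [40,19,0],"rotation": [0,0,0],"gripper": 20}
    - {"delta_pos": [40,19,0],"rotation": [0,0,0],"gripper": 20}
    - {"delta_pos": [40,19,0],"rotation": [0,0,0],"gripper": 20}
    - {"delta_pos": [40,19,0],"rotation": [0,0,0],"gripper": 20}
    - {"delta_pos": [40,19,0],"rotation": [0,0,0],"gripper": 20}
    - {"delta_pos": [36,17,0],"rotation": [0,0,0],"gripper": 20}

```text
time: 33.15
position: [568.5, 187.5, 134.1]
orientation: [0.707, 0.707, -0.001, -0.0]
wrist_force: [0.9, -0.3, -4.5]
gripper_width: 25.8
grasp_force: 25.0
```

Call:
move_arm:
  increments:
    - {"delta_pos": [32,13,0],"rotation": [0,0,0],"gripper": 20}
    - {"delta_pos": [0,0,0],"rotation": [0,0,0],"gripper": 20}
    - {"delta_pos": [0,0,0],"rotation": [0,0,0],"gripper": 20}
    - {"delta_pos": [0,0,0],"rotation": [0,0,0],"gripper": 20}

```text
time: 33.55
position: [581.0, 216.6, 134.8]
orientation: [0.708, 0.706, -0.001, -0.0]
wrist_force: [-0.6, -0.3, -5.4]
gripper_width: 26.0
grasp_force: 25.0
```

Run:
```python
from asc import *
import pickle
p,im=snap('wrist','w10.png'); pickle.dump(p,open('w10.pkl','wb')); s=bot.state(); print(s['position'],s['orientation'].round(3),s['gripper_width'])
asc(im,10,345,10,170,460,4)
z=s['position'][2]+27.5
for k in ((580,218,15),(580,336,18),(580,308,z),(476,296,64),(476,219,66),(476,141,68)): print(k,np.round(w2px(p,k),1))
```

```text
[581.12636632 216.42503464 135.24257469] [ 0.708  0.706 -0.     0.   ] 25.90443871762299
 10 ooooooooooooooooooooooooooooooooooooooooooooooooooooooooooooooooooooooooo
 20 ooooooooooooooooooooooooooooooooooooooooooooooooooooooooooooooooooooooooo
 30 ooooooooooooooooooooooooooooooooooooooooooooooooooooooooooooooooooooooooo
 40 ooooooooooooooooooooooooooooooooooooooooooooooooooooooooooooooooooooooooo
 50 ooooooooooooooooooooooooooooooooooooooooooooooooooooooooooooooooooooooooo
 60 ooooooooooooooooooooooooooooooooooooooooooooooooooooooooooooooooooooo..oo
 70 ooooooooooooooooooooooooooooooooooo.ooooo...ooooooooooooooooo............
 80 oooooooooooooooooooooooooooooooooo.oooooooo...oooo....oo.................
 90 ................oo..ooooooooooooooooooooooo.o.ooo........................
100 ....................oooooooooooooo.ooooooo.....oo........................
110 .....+.ooo..........ooooooooooooooo............oo........................
120 oo.o................ooooooooo.ooo............ooo.........................
130 .....o..............ooooooo......oooo....ooooo..+..oo..................
[... 1141 characters left out ...]
#####RRRR......................
290 .###.o.........+++.#.+.ooo+RRR+#+###############RRRR.....................
300 ...#.........++..++.++.o.RRRRR##################RRRRR....................
310 ########################RRRRR####################RRRRR###################
320 ########################RRRRR###+############+###RRRRR###################
330 ######################RRRRRR####+############..###RRRRRR+################
340 #####################RRRRRRR###.+############.o##+RRRRRRR################
(580, 218, 15) [323.6 223.7]
(580, 336, 18) [323.   80.2]
(580, 308, np.float64(162.7425746890262)) [321.7  92.9]
(476, 296, 64) [175.2 130.9]
(476, 219, 66) [185.4 237.5]
(476, 141, 68) [194.5 331.8]
```

Ratchet hangs straight, with its head near (327,100) as predicted. Lowering into the nest.

Call:
move_arm:
  increments:
    - {"delta_pos": [0.8,-1.3,40],"rotation": [0,0,0],"gripper": 20}
    - {"delta_pos": [0,0,40],"rotation": [0,0,0],"gripper": 20}
    - {"delta_pos": [0,0,25],"rotation": [0,0,0],"gripper": 20}
    - {"delta_pos": [0,0,12],"rotation": [0,0,0],"gripper": 20}
    - {"delta_pos": [0,0,0],"rotation": [0,0,0],"gripper": 20}
    - {"delta_pos": [0,0,0],"rotation": [0,0,0],"gripper": 20}
    - {"delta_pos": [0,0,0],"rotation": [0,0,0],"gripper": 20}

```text
time: 34.3
position: [581.6, 218.7, 21.3]
orientation: [0.708, 0.706, 0.002, 0.001]
wrist_force: [0.2, -0.4, -5.8]
gripper_width: 25.9
grasp_force: 25.0
```

Run:
```python
from asc import *
p,im=snap('wrist','w11.png'); s=bot.state(); print(s['position'])
asc(im,0,270,9,150,500,4)
for k in ((580,308,60),(580,335,18),(552,320,18),(607.5,320,18)): print(k,np.round(w2px(p,k),1))
```

```text
[581.50069537 218.71587204  21.17886312]
  0 oooooooooooooooooooooooooooooooooooooooooooooooooooooooooooooooooooooooooooooooooooooooo
  9 oooooooooooooooooooooooooooooooooooooooooooooooooooooooooooooooooooooooooooooooooooooooo
 18 oooooooooooooooooooooooooooooooooooooooooooooooooooooooooooooooooooooooooooooooooooooooo
 27 ............................................................o.oooooooooooooooooooooooooo
 36 ooooooooooooooooooooooooooo.................................o.oooooooooooooooooooooooooo
 45 ooooooooooooooooooooooooooo...+++++..++....oo......+.+++++..o.oooooooooooooo.......ooooo
 54 ...........+.oooooooooooooo.....ooooooooooooooooooooooooo+..oooooooooo..................
 63 .......ooo.++ooooooooooooooo....ooooooooooo..oooooooooooo+..oooo........................
 72 ............+.oooooooooooooo....ooooooo..........ooooo.o.+..............................
 81 ............+.oooooooooooooo....ooooo...oooooooo...oooo..++.............................
 90 ............+.oooooooooooooo..+.ooooooo.ooo..ooo...ooo...++.............................
 99 ............+.oooooooooooooo..+.
[... 1148 characters left out ...]
........................
216 #####+++++ooo.++.ooo..............oooo..................................................
225 #######++++...++.ooo..............oooo..................................................
234 .....###++++...#.ooo..............oooo..................................................
243 ++++++.+#++++..#.ooo..............oooo..................................................
252 ..+++++..#++++.#.oooo.............oooo############......................................
261 ++.+++++..###++#..ooo.................##+#++++++##......................................
(580, 308, 60) [320.5  94.5]
(580, 335, 18) [320.7  47.6]
(552, 320, 18) [265.5  80.5]
(607.5, 320, 18) [375.2  80.2]
```

The cheeks show at columns about 270 and 380, and the end wall at row about 45. The nest centre is near x 582, y 217. A small y correction, then down.

Call:
move_arm:
  increments:
    - {"delta_pos": [-1.7,0,8],"rotation": [0,0,0],"gripper": 20}
    - {"delta_pos": [0,0,7],"rotation": [0,0,0],"gripper": 20}
    - {"delta_pos": [0,0,4],"rotation": [0,0,0],"gripper": 20}
    - {"delta_pos": [0,0,3],"rotation": [0,0,0],"gripper": 20}
    - {"delta_pos": [0,0,0],"rotation": [0,0,0],"gripper": 20}
    - {"delta_pos": [0,0,0],"rotation": [0,0,0],"gripper": 20}

```text
time: 34.95
position: [580.0, 216.8, -3.6]
orientation: [0.708, 0.706, -0.0, -0.0]
wrist_force: [-0.2, -0.2, -4.4]
gripper_width: 25.9
grasp_force: 25.0
```

Call:
move_arm:
  increments:
    - {"delta_pos": [0,1,2],"rotation": [0,0,0],"gripper": 20}
    - {"delta_pos": [0,0,2],"rotation": [0,0,0],"gripper": 20}
    - {"delta_pos": [0,0,1.5],"rotation": [0,0,0],"gripper": 20}
    - {"delta_pos": [0,0,1],"rotation": [0,0,0],"gripper": 20}
    - {"delta_pos": [0,0,0],"rotation": [0,0,0],"gripper": 20}
    - {"delta_pos": [0,0,0],"rotation": [0,0,0],"gripper": 20}

```text
time: 35.55
position: [581.1, 216.7, -9.8]
orientation: [0.708, 0.706, 0.0, 0.0]
wrist_force: [-0.2, -0.4, -4.7]
gripper_width: 25.9
grasp_force: 25.0
```

Call:
move_arm:
  increments:
    - {"delta_pos": [0,0,1],"rotation": [0,0,0],"gripper": 20}
    - {"delta_pos": [0,0,0],"rotation": [0,0,0],"gripper": 20}
    - {"delta_pos": [0,0,0],"rotation": [0,0,0],"gripper": 20}

```text
time: 35.85
position: [581.3, 216.6, -10.4]
orientation: [0.708, 0.706, 0.0, 0.0]
wrist_force: [-2.0, -1.5, 0.8]
gripper_width: 25.9
grasp_force: 25.0
```

Floor contact. Releasing with a narrow opening and rising.

Call:
move_arm:
  increments:
    - {"delta_pos": [0,0,0],"rotation": [0,0,0],"gripper": 30}
    - {"delta_pos": [0,0,0],"rotation": [0,0,0],"gripper": 33}
    - {"delta_pos": [0,0,0],"rotation": [0,0,0],"gripper": 34}
    - {"delta_pos": [0,0,-5],"rotation": [0,0,0],"gripper": 34}
    - {"delta_pos": [0,0,-15],"rotation": [0,0,0],"gripper": 34}
    - {"delta_pos": [0,0,-30],"rotation": [0,0,0],"gripper": 34}
    - {"delta_pos": [0,0,-40],"rotation": [0,0,0],"gripper": 40}
    - {"delta_pos": [0,0,-45],"rotation": [0,0,0],"gripper": 60}

```text
time: 36.65
position: [580.4, 216.6, 125.7]
orientation: [0.708, 0.706, -0.0, -0.0]
wrist_force: [1.4, -0.0, 0.2]
gripper_width: 44.6
grasp_force: 0.0
```

Call:
move_arm:
  increments:
    - {"delta_pos": [-20,-25,-30],"rotation": [0,0,0],"gripper": 60}
    - {"delta_pos": [0,-25,-30],"rotation": [0,0,0],"gripper": 60}
    - {"delta_pos": [0,0,0],"rotation": [0,0,0],"gripper": 60}
    - {"delta_pos": [0,0,0],"rotation": [0,0,0],"gripper": 60}
    - {"delta_pos": [0,0,0],"rotation": [0,0,0],"gripper": 60}

```text
time: 37.15
position: [530.9, 196.8, 182.8]
orientation: [0.708, 0.706, -0.001, -0.0]
wrist_force: [-0.2, 0.6, -0.1]
gripper_width: 59.9
grasp_force: 0.0
```

Run:
```python
from asc import *
p,im=snap('wrist','w12.png'); s=bot.state(); print(s['position'],s['wrist_force'])
asc(im,50,340,7,230,440,3)
for k in ((581,217,30),(581,307,28),(581,107,20),(477,296,64),(477,218,66),(476,140,68)): print(k,np.round(w2px(p,k),1))
```

```text
[530.8049266  196.73164483 182.155687  ] [ 0.11525467 -0.33674037 -0.50763506]
 50 ................oooooooooooooooooooooooooooooooooooooooooooooooooooooo
 57 oo.........o..................................................oooooooo
 64 oooooooooooooooooooooooooooooooooooooo........................oooooooo
 71 o..........................ooooooooooo...oooooooooooooooooo...o.......
 78 ........................o..ooooooooooo...oooooooooooooooo..++.........
 85 ...........................ooooooooooo...oooooooooooooo....++.........
 92 ..........+................ooooooooooo...oooooo..ooo.......++.........
 99 .......oo..oo..............ooooooooooo...oo.o..............++.........
106 .......+....oo.............ooooooooooo.....................++.........
113 ........++++.o.............oooooo.....+....................++.........
120 ......oo..............................+...........o.......++..........
127 ................o...++++++..............oooooo.ooooo..................
134 ............++++++++++++++.......oooooooooooo...ooo...................
141 .....+++++++++++++++++++++......oooooooooo
[... 1602 characters left out ...]
.
295 RRRRR++####++......oo...oo.ooooooooooo...ooo.++.+++..####+RR+RR+......
302 RRR++######.....oooooooooooooooooooooo..+++++#+++##########RRRRRRR....
309 RRR+#######.ooooo...................................+#######RRRRRRRR..
316 RR+########..........................................########+RRRRRRRR
323 R#########............................................########+RRRRRRR
330 #########..............................................#########RRRRRR
337 +#######................................................########RRRRRR
(581, 217, 30) [376.4 197.2]
(581, 307, 28) [379.5  98.2]
(581, 107, 20) [371.6 297.9]
(477, 296, 64) [258.6 107.6]
(477, 218, 66) [262.7 202.4]
(476, 140, 68) [265.3 286.8]
```

All checks agree. The ratchet grip lies on column 376 as predicted, and the sockets are in their holes. The height differences on release were 4.1 to 4.7 mm, which is the tray floor. The gripper is clear, so I'm handing in.

```bash
python3 -c "
from plant import bot
print(bot.sign_off())"
```

```text
the job is handed in; nothing more can be done
None
```

The job is handed in: each of the three short sockets is down in the hole of its size, the ratchet is flat in its nest with its head at the wide end, and the gripper is clear. I never gripped the long socket or the bush. The sign-off call gave no verdict, and I had used all 14 pictures, so the final check was by numbers only.

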